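Empty the bulb drum into the planting pot

ROBOT

A 6-joint arm with a two-finger parallel gripper is mounted at the origin on the work surface. World frame = base frame: x ahead of the robot, y to its left, z up, the work surface at z = 0. Lengths are in m, angles in degrees, forces in N, time in s.
With the tool pointing down it reaches from about 0.35 to 0.975 m from the base axis. Payload 4.9 kg.
Tool frame: the origin (TCP) lies at the very end of the fingers, on their centre line; the grasp point (between the pads) lies 19 mm behind it; z points along the fingers, y is the direction in which the jaws open and shut (so a half turn about z gives the same grasp; the last joint's range is limited). The gripper opens to 85 mm and grips with 20 to 120 N. Pads are 22 mm wide; open, the fingers measure 114 mm over their backs; the gripper's body (76 mm by 85 mm) begins 54 mm behind the grasp point. The pads swing forward as they close: fully open they stand 13 mm farther back than shut.
Start: joints at [-74.714, 3.019, 92.412, -0, 84.569, -6.818], TCP at [0.235, -0.579, 0.231] pointing down, gripper open.
Joint ranges: [-172.51, 172.51], [-57.92, 126.97], [3.15, 148.05], [-58.71, 238.71], [5.1, 150.11], [-179.66, 179.66]. Speed limits (degrees/s): [147.25, 147.25, 180, 180, 180, 180].

INTERFACE

Orientations are given as [roll, pitch, yaw] about the fixed x, y, z axes, in that order (R = Rz(yaw) Ry(pitch) Rx(roll)).
In Python, from plant import status, capture, robot gives the robot as it stands.
- The arm moves only by the tool jog_arm, never from a script. Its argument "increments" is a list of rows, each a list of 4 numbers: the shift along the tool's x, y, z in cm, then the turn about the tool's z in degrees. In form: [[x, y, z, spin], ...]. A call has 1 to 8 rows; each row is the pose to reach, as a shift and turn from the pose commanded when the call began, along the tool's axes at that moment; what a row does not reach only later rows make up. A row lasts 1/12 s, in which the tool goes at most 41.7 mm and 7.16 degrees, less where a joint would pass 70% of its speed; a pose out of reach is approached as far as the arm can. A call with a gripper value outside its range is refused whole. "hand" is the opening, from 0 (shut) to 1 (fully open), set as the call begins (left out, the last holds). The fingers move at their own pace and stop on an object; "force" is the grip in N (left out, the last holds). Time passes only in rows, so rows that repeat a pose let the fingers close. It gives the time, the measured TCP pose, the force and the opening at its end, in the units of the state.
- status.get_state(): the state, without advancing time (a new reading comes with each control period).
- capture(name): name is "side" or "top"; returns a dict with "image" (420x560x3 uint8, red, green, blue), "z_map" (420x560 float32, m along the optical axis (not along the pixel's ray), 0 where there is no reading), "K" (3x3 intrinsics, pixels), "R" (3x3) and "t" (3): a world point X has camera coordinates R X + t. Camera axes: x right, y down, z forward; pixel columns grow to the right and rows downward; lengths in m; the calibration is good to about 2 mm. A picture is of the moment at which its call begins.
- robot.sign_off(): hands the job in, once; it reports no verdict.
The state is a dict: "clock": time; "joint_positions": joint angles; "dq": joint speeds; "effort": joint torques, N m; "tool_pos": TCP position; "tool_rot": TCP orientation; "wrist_force": force on the tool from outside, world axes, zero at the start; "ft_torque": the same for the moment, N m; "width": finger opening in m.
Only numpy, scipy, OpenCV 4.12 (cv2) and the standard library are available. Lean on these libraries where they do the work, as an engineer would, in place of code of your own. Each camera call takes 0.05 s, during which the arm holds its last target.

TASK

Lift the green bulb drum out of the wooden filling stand and set it down, port still up and all three bulbs still inside, with its axle in the slots of the metal cradle, and let go of it. Then turn it in the cradle (its star wheel is there for that) until the port faces straight down, so that all three bulbs drop into the black pot below. Leave the drum in the cradle like that, and leave the other things on the bench where they are.

Things in the scene. Friction and masses are not known exactly. Their poses are not given: they have to be found in the camera images.
- drum: Loose green drum, about 0.45 kg, axis horizontal along own y. Origin on the axis midway between its end discs (72 mm diameter, 8 mm thick, y 40 to 48 at both ends). Barrel between them: twelve-sided, 56 mm across flats. Own +z = the port side (up at the start). Axle stubs 14 mm diameter at both ends; dark weight at y -76 to -90 (32 mm diameter); star wheel at y = +101.
- drum_port (a point): Centre of the drum's port, 28 mm from the axis on its own +z side: an open slot as long as the barrel (80 mm), about 37 mm wide, with white lips. A yellow stripe runs along the barrel opposite the port: yellow up means port down.
- drum_body (a point): Middle of the barrel, on the axis (the drum's origin). With the port up, the barrel's +x and -x sides here are flat, upright and 56 mm apart: a grip from above, fingers closing along the drum's own x at axis height.
- ball0 (a point): Orange ball, 22 mm diameter, at the end of a star-wheel spoke (8 mm thick), 60 mm from the axis; drum frame (42, 101, 42) mm. This point is its centre. Can be pinched from above along the drum's y. The drum is balanced and stays at any angle at which it is left in the slots, by axle friction; a quarter turn brings up the next ball.
- ball1 (a point): Centre of the next ball: drum frame (42, 101, -42) mm.
- ball2 (a point): Centre of the next ball: drum frame (-42, 101, -42) mm.
- ball3 (a point): Centre of the last ball: drum frame (-42, 101, 42) mm.
- stand: Wooden filling stand, fixed, in which the drum starts with its port up, both own y axes alike. Two uprights 12 mm thick, inner faces 106 mm apart, with open slots along own y; base 130 x 150 x 8 mm. Origin under its centre; the drum's axis lies at z = 85 mm. Tops at 105 mm, 54 mm wide in x.
- cradle: Aluminium cradle on a blue base 150 x 150 x 8 mm, fixed. Origin under its centre. Uprights at own y = -53 to -65 and +53 to +65 mm (5 mm of play at each end disc), 54 mm wide in x, tops at 145 mm; each has a slot 18 mm wide, open upwards, flared. The drum's axis lies along own y (star at either end), at x = 0, z = 125 mm, when seated in the slots.
- pot: Loose black square-cornered planting pot between the cradle's uprights, under the drum: 110 (x) x 96 (y) x 68 (z) mm outside, walls 3 mm, open top. Origin at the centre of its underside.
- bulb0: Brown flower bulb, 20 mm ball with a pale tip, 15 g, loose inside the drum. Origin at its centre.
- bulb1: Second bulb, like bulb0.
- bulb2: Third bulb, like bulb0.
- potred: Bystander: terracotta cup pot, 76 mm wide, 70 mm high. Origin under its centre.
- trowel: Bystander: flat trowel with a yellow handle, lying near the robot at its right.
- dibber: Bystander: wooden dibber, a round stick 20 mm thick, 150 mm long, lying between stand and cradle.
- packets: Bystander: stack of seed packets 90 x 120 x 12 mm, lying near the robot at its left.
Things that resemble listed ones, but are neither listed nor needed, are in the scene too. Leave any blue look-alike of the pot alone.

How it is judged (in metres and radians):
On the way, in this order (a step that is already met when the one before it is completed fails the run):
1. the drum lies in the cradle's slots, released, port up, with all three bulbs inside (x of drum in the frame of cradle between -0.008 and 0.008 m and y of drum in the frame of cradle between -0.01 and 0.01 m and z of drum in the frame of cradle between 0.119 and 0.131 m and angle between the y axis of drum and the y axis of cradle, either way round below 0.12 rad and contact force between the fingers and drum below 0.1 N and angle between drum's own z axis and vertical below 0.5 rad and distance between each of bulb0, bulb1, bulb2 and drum below 0.042 m), for 0.2 s.
2. the drum is turned onto its side while lying in the cradle (x of drum in the frame of cradle between -0.008 and 0.008 m and y of drum in the frame of cradle between -0.01 and 0.01 m and z of drum in the frame of cradle between 0.119 and 0.131 m and angle between the y axis of drum and the y axis of cradle, either way round below 0.12 rad and angle between drum's own z axis and vertical between 1 and 2.2 rad), for 0.05 s.
At the end, for the whole second after the job is handed in: The drum lies at rest and released in the cradle's slots (within 8 mm across, 10 mm along, 6 mm in height, 7 degrees), its port within 25 degrees of straight down, and all three bulbs lie at rest inside the black pot, which still stands in the cradle (within 30 mm) (x of drum in the frame of cradle between -0.008 and 0.008 m and y of drum in the frame of cradle between -0.01 and 0.01 m and z of drum in the frame of cradle between 0.119 and 0.131 m and angle between the y axis of drum and the y axis of cradle, either way round below 0.12 rad and contact force between the fingers and drum below 0.1 N and angle between drum's own z axis and vertical above 2.7 rad and angular speed of drum below 0.1 rad/s and x of bulb0 in the frame of pot between -0.055 and 0.055 m and y of bulb0 in the frame of pot between -0.048 and 0.048 m and z of bulb0 in the frame of pot between 0 and 0.06 m and x of bulb1 in the frame of pot between -0.055 and 0.055 m and y of bulb1 in the frame of pot between -0.048 and 0.048 m and z of bulb1 in the frame of pot between 0 and 0.06 m and x of bulb2 in the frame of pot between -0.055 and 0.055 m and y of bulb2 in the frame of pot between -0.048 and 0.048 m and z of bulb2 in the frame of pot between 0 and 0.06 m and linear speed of each of bulb0, bulb1, bulb2 below 0.05 m/s and x of pot in the frame of cradle between -0.03 and 0.03 m); the robot touches nothing.
It fails at once if one of the other loose things on the bench (terracotta pot, trowel, dibber, stack of packets) is moved by more than 30 mm (distance of any of potred, trowel, dibber, packets from where it was at the start of the episode above 0.03 m).
It also fails if it takes over 72 s, if anything falls off the work surface, if the arm or the gripper's body presses on something with over 40 N, if the wrist force passes 120 N, or if a joint passes its speed limit or range.

## Working session

There is one attempt and no reset: what is moved stays moved. The work goes in short steps, Python scripts to look and compute and a tool call to move; the robot and the scene stay as the last step left them, time stands still between calls to the robot, and variables do not carry over. Pictures are saved under pics/ and viewed, and the job is handed in when it is done.

Besides the shell and the picture viewer there is one more tool, called after "Request:" in YAML: its name, and indented under it one key for each argument. jog_arm: Moves the arm, as the interface text tells. Its arguments: {"type":"object","properties":{"increments":{"type":"array"},"hand":{"type":"number"},"force":{"type":"number"}},"required":["increments"]}

```bash
ls; mkdir -p pics; python3 - <<'E'
from plant import status, capture, robot
import cv2, numpy as np
s=status.get_state(); print(s)
for n in ("side","top"):
    c=capture(n); cv2.imwrite(f"pics/{n}0.png",c["image"][:,:,::-1]); np.savez(f"{n}0.npz",**c)
    print(n,c["K"],c["R"],c["t"], -c["R"].T@c["t"])
E
```

```text
pics
{'clock': 0.0, 'joint_positions': array([-7.47151231e+01,  3.05910898e+00,  9.24921605e+01,  6.19980049e-04,
        8.45685236e+01, -6.81927885e+00]), 'dq': array([ 0.04234905, -0.00327314, -0.00459253, -0.11305108,  0.04974431,
       -0.07934456]), 'effort': array([-1.04163182e-04, -3.93679941e+01, -3.70176065e+01, -1.75340506e-04,
        6.97853859e-03,  4.52430243e-06]), 'tool_pos': array([ 0.23500924, -0.57846202,  0.23004229]), 'tool_rot': array([-1.79881128e+02, -1.48366893e-02,  2.21040811e+01]), 'wrist_force': array([-0.70219331, -0.07328251, -0.05055394]), 'ft_torque': array([-2.17058617e-02,  7.11240759e-05, -1.93129618e-02]), 'width': 0.08554186951036838}
side [[503.69792169   0.         279.6918522 ]
 [  0.         503.69792169 210.04632837]
 [  0.           0.           1.        ]] [[-0.94613744 -0.32345946  0.01406826]
 [-0.17433657  0.47236692 -0.86398857]
 [ 0.27281989 -0.81990455 -0.50331484]] [0.45639708 0.16301147 1.26213033] [0.11589897 1.10545113 0.76966826]
top [[474.6405737    0.         282.93060506]
 [  0.         474.6405737  220.04770088]
 [  0.           0.           1.        ]] [[ 0.00597041 -0.99996196 -0.00635898]
 [-0.99259768 -0.00515481 -0.12133951]
 [ 0.12130212  0.00703635 -0.99259069]] [1.13216165e-03 4.94622052e-01 1.16426919e+00] [ 0.34972562 -0.00451041  1.21566716]
```

View pics/side0.png

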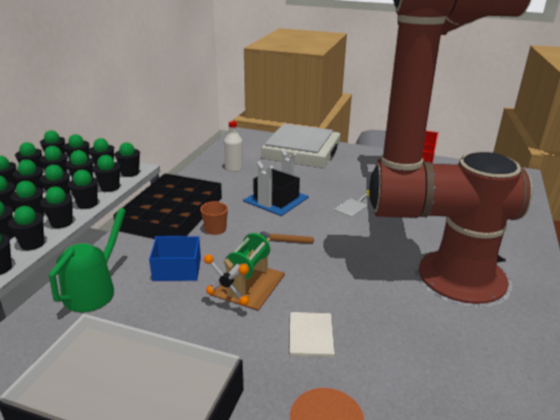

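View pics/top0.png

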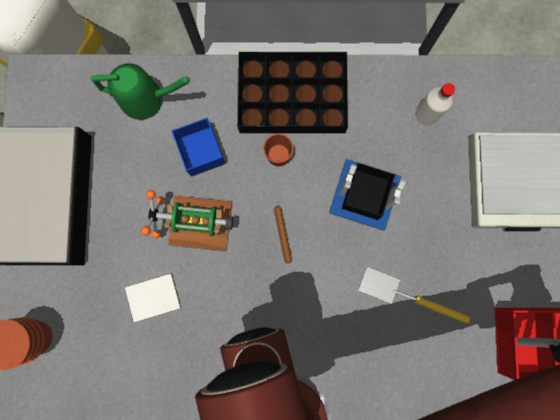

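The side view shows the drum in its stand at about (248,258), with the star wheel at (225,280). The cradle with the black pot is at (276,188). In the top view the drum is at (195,219), the star on its left, and the cradle at (367,193). Pot candidates in the top view are the black one in the cradle (368,190), the blue box (199,147) and the black cell tray (293,92). The one in the cradle fits the description. I'll check it in enlarged crops.

```bash
python3 - <<'E'
import cv2, numpy as np
t=np.load("top0.npz")["image"][:,:,::-1]; s=np.load("side0.npz")["image"][:,:,::-1]
a=cv2.resize(t[180:262,130:250],None,fx=6,fy=6,interpolation=cv2.INTER_CUBIC)
b=cv2.resize(t[145:240,320:420],None,fx=6,fy=6,interpolation=cv2.INTER_CUBIC)
c=cv2.resize(s[220:320,190:300],None,fx=6,fy=6,interpolation=cv2.INTER_CUBIC)
d=cv2.resize(s[140:220,230:320],None,fx=6,fy=6,interpolation=cv2.INTER_CUBIC)
for n,i in zip("abcd",(a,b,c,d)): cv2.imwrite(f"pics/crop_{n}.png",i)
E
```

```text
(no output)
```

View pics/crop_a.png

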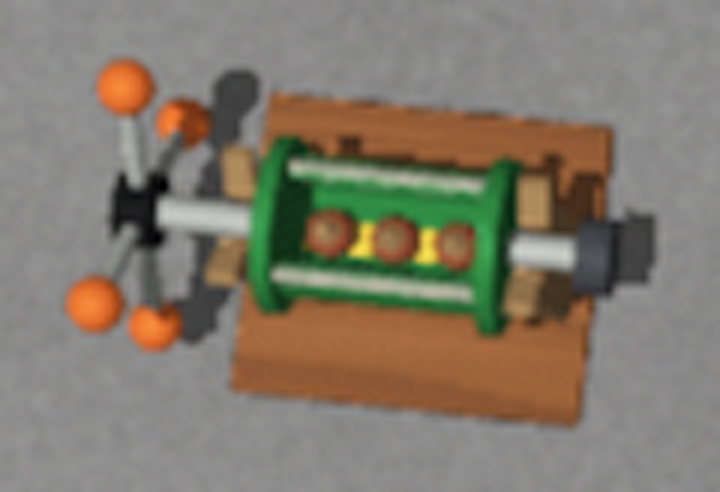

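View pics/crop_b.png

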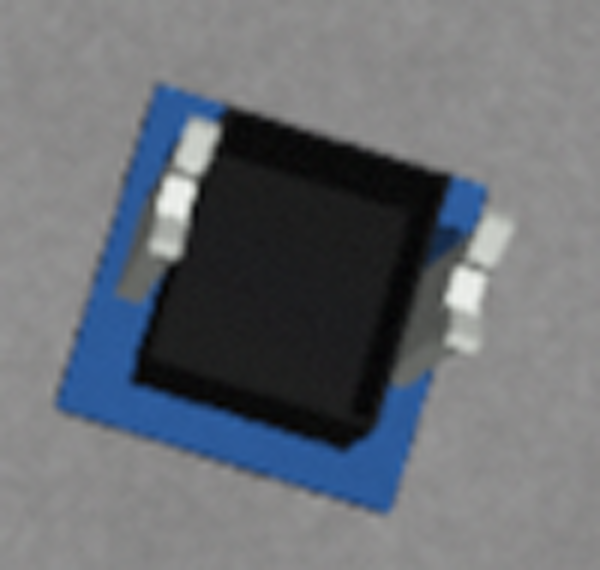

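View pics/crop_c.png

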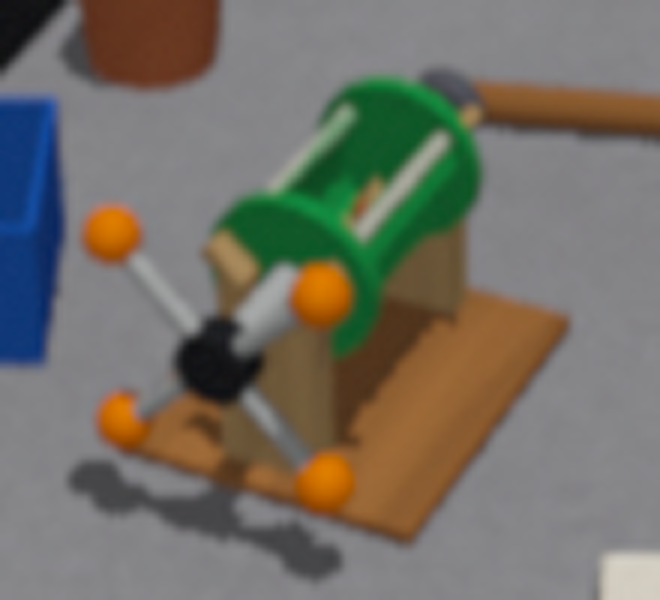

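View pics/crop_d.png

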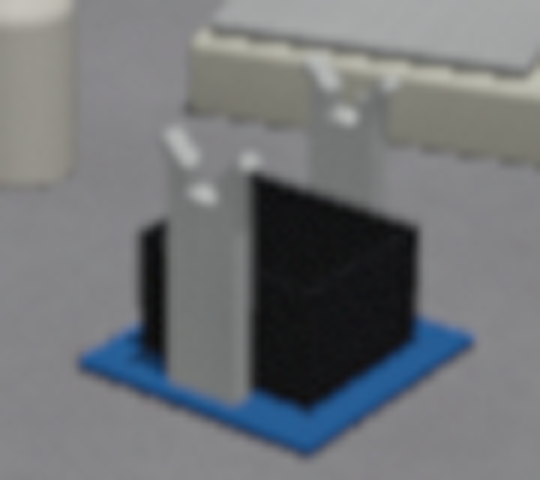

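The crops confirm it. The black pot stands in the cradle between the two aluminium uprights (top crop centre at about (367,193)). The drum is port up with three bulbs showing, its star towards world +y and its weight towards -y. Next I measure from both views.

```bash
cat > h.py <<'E'
import cv2, numpy as np
def load(n): return dict(np.load(n+".npz"))
def ray(c,p):
    d=c["R"].T@np.linalg.solve(c["K"],[p[0],p[1],1.]); return -c["R"].T@c["t"], d/np.linalg.norm(d)
def plane(c,p,z):
    o,d=ray(c,p); return o+d*(z-o[2])/d[2]
def tri(c1,p1,c2,p2):
    o1,d1=ray(c1,p1);o2,d2=ray(c2,p2)
    s=np.linalg.lstsq(np.c_[d1,-d2],o2-o1,rcond=None)[0]
    a,b=o1+d1*s[0],o2+d2*s[1]; return (a+b)/2, np.linalg.norm(a-b)
def proj(c,X):
    v=c["K"]@(c["R"]@np.asarray(X)+c["t"]); return v[:2]/v[2]
def hsvmask(c,lo,hi,roi):
    h=cv2.cvtColor(c["image"],cv2.COLOR_RGB2HSV); m=cv2.inRange(h,np.array(lo),np.array(hi))
    z=np.zeros_like(m); x0,x1,y0,y1=roi; z[y0:y1,x0:x1]=m[y0:y1,x0:x1]; return z
def blobs(m,amin=8):
    n,l,s,c=cv2.connectedComponentsWithStats(m); return [(c[i].round(2),s[i][4]) for i in range(1,n) if s[i][4]>=amin]
E
python3 - <<'E'
from h import *
T,S=load("top0"),load("side0")
print("top balls",blobs(hsvmask(T,(5,180,150),(15,255,255),(135,172,180,250))))
print("side balls",blobs(hsvmask(S,(5,180,150),(15,255,255),(200,255,245,310))))
for n,c,roi in (("top",T,(325,410,150,235)),("side",S,(235,315,160,215))):
    m=hsvmask(c,(100,120,50),(120,255,255),roi)
    pts=cv2.findNonZero(m).reshape(-1,2)
    hull=cv2.convexHull(pts)
    q=cv2.approxPolyDP(hull,4,True).reshape(-1,2); 
    r=cv2.minAreaRect(pts)
    print(n,q.tolist(),r)
    for p in q: print("  ",plane(c,p,0.008).round(4))
    if n=="top":
        for p in cv2.boxPoints(r): print(" box ",plane(c,p,0.008).round(4))
m=hsvmask(T,(5,100,60),(14,230,200),(166,240,190,256)); pts=cv2.findNonZero(m).reshape(-1,2)
r=cv2.minAreaRect(pts); print(r)
for p in cv2.boxPoints(r): print(" stand ",plane(T,p,0.008).round(4))
E
```

```text
top balls [(array([150.42, 194.32]), np.int32(53)), (array([158.29, 198.79]), np.int32(14)), (array([145.39, 230.39]), np.int32(54)), (array([155.05, 234.29]), np.int32(38))]
side balls [(array([208.53, 260.21]), np.int32(19)), (array([242.2, 270.8]), np.int32(15)), (array([210.5, 291.5]), np.int32(12)), (array([246.1, 296.6]), np.int32(10)), (array([242.9, 301.9]), np.int32(20))]
top [[400, 176], [384, 229], [330, 212], [346, 160]] ((365.0312194824219, 194.30979919433594), (58.03007888793945, 56.61272048950195), 17.447187423706055)
   [ 0.6138 -0.2983  0.008 ]
   [ 0.4756 -0.2542  0.008 ]
   [ 0.5188 -0.1167  0.008 ]
   [ 0.6555 -0.1591  0.008 ]
 box  [ 0.5171 -0.1137  0.008 ]
 box  [ 0.6592 -0.1587  0.008 ]
 box  [ 0.6138 -0.3014  0.008 ]
 box  [ 0.473  -0.2547  0.008 ]
side [[307, 196], [282, 214], [244, 200], [251, 195]] ((275.7547607421875, 204.1143798828125), (20.27407455444336, 63.11190414428711), 87.61405944824219)
   [ 0.4763 -0.2487  0.008 ]
   [ 0.5148 -0.1156  0.008 ]
   [ 0.6528 -0.1556  0.008 ]
   [ 0.6445 -0.1933  0.008 ]
((199.9257354736328, 222.74258422851562), (58.90619659423828, 49.851356506347656), 5.710592269897461)
 stand  [0.4327 0.2965 0.008 ]
 stand  [0.561  0.2882 0.008 ]
 stand  [0.5464 0.1364 0.008 ]
 stand  [0.4185 0.1466 0.008 ]
```

```bash
python3 - <<'E'
from h import *
T,S=load("top0"),load("side0")
k=lambda c,lo,roi,a=8:blobs(cv2.morphologyEx(hsvmask(c,lo,(16,255,255),roi),cv2.MORPH_OPEN,np.ones((3,3),np.uint8)),a)
t=k(T,(3,200,120),(135,172,180,250)); s=k(S,(3,190,120),(200,252,245,310))
print(t);print(s)
# order: top row/col matching by hand: y small in top => +x; ball pairs
import itertools
for a in t:
  for b in s:
    X,e=tri(T,a[0],S,b[0])
    if e<0.006: print(a[0],b[0],X.round(4),e.round(4))
# white lips, dark weight, green discs
w=hsvmask(T,(0,0,150),(180,60,255),(172,218,203,236)); print("lips top",blobs(w,5))
ws=hsvmask(S,(0,0,140),(180,80,255),(228,270,230,270)); print("lips side",blobs(ws,5))
g=hsvmask(T,(50,100,40),(80,255,255),(165,222,195,245)); r=cv2.minAreaRect(cv2.findNonZero(g)); print("green",r)
for z in (0.085,0.121): print([plane(T,p,z).round(4).tolist() for p in cv2.boxPoints(r)])
# upright tops
for n,c,roi in (("top",T,(335,412,155,215)),("side",S,(252,302,145,185))):
    print(n,"bright",blobs(hsvmask(c,(0,0,150),(180,40,255),roi),3), "vbright",blobs(hsvmask(c,(0,0,215),(180,40,255),roi),2))
E
```

```text
[(array([152.5, 195. ]), np.int32(16)), (array([160., 199.]), np.int32(9)), (array([148., 230.]), np.int32(9)), (array([158., 234.]), np.int32(9))]
[(array([208.54, 259.68]), np.int32(37)), (array([242.88, 270.28]), np.int32(43)), (array([210.59, 291.44]), np.int32(34)), (array([243.89, 301.09]), np.int32(55))]
[152.5 195. ] [208.54 259.68] [0.5413 0.3088 0.1232] 0.0014
[160. 199.] [210.59 291.44] [0.543  0.3127 0.0384] 0.0048
[148. 230.] [242.88 270.28] [0.4585 0.3163 0.1214] 0.0001
[158. 234.] [243.89 301.09] [0.4577 0.3158 0.0368] 0.0012
lips top [(array([194.38, 209.17]), np.int32(53)), (array([216.27, 221.73]), np.int32(11)), (array([191.52, 226.99]), np.int32(73))]
lips side [(array([251.5, 230. ]), np.int32(6)), (array([240.3 , 245.18]), np.int32(50)), (array([255.73, 251.15]), np.int32(59)), (array([235.75, 267.21]), np.int32(24))]
green ((192.9634246826172, 218.82925415039062), (43.399593353271484, 28.380905151367188), 6.340191841125488)
[[0.4612, 0.2745, 0.085], [0.5296, 0.2693, 0.085], [0.5184, 0.1648, 0.085], [0.4502, 0.1707, 0.085]]
[[0.4576, 0.2656, 0.121], [0.5239, 0.2606, 0.121], [0.5131, 0.1594, 0.121], [0.447, 0.1651, 0.121]]
top bright [(array([349.75, 175.97]), np.int32(112)), (array([399.13, 191.28]), np.int32(139))] vbright [(array([348.83, 177.58]), np.int32(24)), (array([397.08, 192.92]), np.int32(25))]
side bright [(array([282.65, 149.68]), np.int32(139)), (array([292.63, 145.83]), np.int32(52)), (array([287.12, 158.88]), np.int32(8)), (array([259.92, 163.73]), np.int32(26)), (array([271.12, 166.12]), np.int32(8)), (array([263.64, 171.91]), np.int32(11))] vbright []
```

```bash
python3 - <<'E'
from h import *
T,S=load("top0"),load("side0")
B=[]
for n,a,b in (("b+x hi",(150.42,194.32),(208.54,259.68)),("b+x lo",(159,199.5),(210.59,291.44)),("b-x hi",(145.39,230.39),(242.88,270.28)),("b-x lo",(155.05,234.29),(243.89,301.09)),
 ("lip+x",(194.38,209.17),(240.3,245.18)),("lip-x",(191.52,226.99),(255.73,251.15)),
 ("slot +y",(348.83,177.58),(263.64,171.91)),("slot -y",(397.08,192.92),(287.12,158.88))):
    X,e=tri(T,a,S,b); print(n,X.round(4),round(e,4)); B.append(X)
hub=np.mean(B[:4],0); lip=np.mean(B[4:6],0); print("hub",hub,"lips",lip); v=(hub-lip)[:2]; print("yaw of y axis from +Y",np.degrees(np.arctan2(-v[0],v[1])), np.linalg.norm(v))
d=(B[0]+B[1]-B[2]-B[3])[:2]; print("x axis yaw",np.degrees(np.arctan2(d[1],d[0])))
d=(B[4]-B[5])[:2]; print("lip x yaw",np.degrees(np.arctan2(d[1],d[0])))
v=(B[6]-B[7])[:2]; print("cradle mid",(B[6]+B[7])/2,"yaw",np.degrees(np.arctan2(-v[0],v[1])),np.linalg.norm(v))
E
python3 - <<'E'
import cv2,numpy as np
import sys; sys.path.insert(0,'.')
from h import *
import os; os.chdir('.')
T,S=load("top0"),load("side0")
# overlay check of expected cradle slot/edges
from math import *
cx,cy,yaw=0.566,-0.207,radians(-17.4)
Rz=np.array([[cos(yaw),-sin(yaw)],[sin(yaw),cos(yaw)]])
ims=[]
for c,roi in ((T,(320,420,145,240)),(S,(230,320,140,220))):
    x0,x1,y0,y1=roi; im=cv2.resize(c["image"][y0:y1,x0:x1,::-1],None,fx=6,fy=6,interpolation=cv2.INTER_CUBIC)
    for y in (-.065,-.053,.053,.065):
        for x in (-.027,-.009,.009,.027):
            for z in (.145,.008):
                p=proj(c,[*(Rz@[x,y]+[cx,cy]),z]); q=((p-[x0,y0]+.5)*6).astype(int); cv2.circle(im,tuple(map(int,q)),3,(0,0,255) if z>.1 else (0,255,255),-1)
    p=proj(c,[cx,cy,.125]); q=((p-[x0,y0]+.5)*6).astype(int); cv2.circle(im,tuple(map(int,q)),4,(255,0,255),-1)
    ims.append(im)
h=min(i.shape[0] for i in ims)
o=np.hstack([i[:h] for i in ims]); o=cv2.resize(o,None,fx=.68,fy=.68); cv2.imwrite("pics/ov1.png",o); print(o.shape)
E
```

```text
b+x hi [0.541  0.3124 0.1261] 0.0015
b+x lo [0.5417 0.3147 0.0403] 0.0043
b-x hi [0.4568 0.321  0.1253] 0.0008
b-x lo [0.4558 0.3216 0.042 ] 0.0
lip+x [0.5092 0.2124 0.1075] 0.0016
lip-x [0.4677 0.2187 0.1046] 0.0005
slot +y [ 0.5856 -0.1512  0.1181] 0.0005
slot -y [ 0.5495 -0.2637  0.118 ] 0.0005
hub [0.49883626 0.3174128  0.0834496 ] lips [0.48840808 0.21551288 0.10604657]
yaw of y axis from +Y -5.843162546751511 0.102432131819068
x axis yaw -5.204208928909814
lip x yaw -8.628047472210586
cradle mid [ 0.5675756  -0.20742383  0.11804608] yaw -17.766931654176407 0.11817762668386898
(326, 775, 3)
```

View pics/ov1.png

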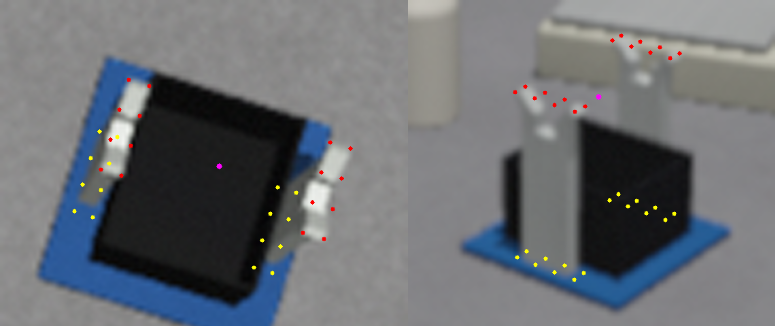

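Measurements agree. The drum's hub and lips give its origin at about (0.489, 0.217) with z≈0.084 and yaw -5.5°, and the stand base gives the same. The cradle is at about (0.567, -0.207), yaw -17.6°. Its slot floors triangulate to z=0.118, so the axis lies at 0.125. I'll write a converter from world goals to tool increments.

```bash
cat > go.py <<'E'
import sys, numpy as np
from plant import status
# usage: go.py x,y,z,yaw ... (m, deg): cumulative tool-axis increments from the present pose
s=status.get_state(); p=s["tool_pos"]; r=s["tool_rot"]; psi=np.radians(r[2])
print("t",round(s["clock"],2),"tcp",p.round(4),"rot",r.round(2),"q",s["joint_positions"].round(1),"w",round(s["width"],4),"F",s["wrist_force"].round(1))
from scipy.spatial.transform import Rotation
R=Rotation.from_euler("xyz",r,degrees=True).as_matrix()
for a in sys.argv[1:]:
    v=[float(k) for k in a.split(",")]
    d=R.T@(np.array(v[:3])-p)*100
    spin=-(((v[3]-r[2])+180)%360-180)
    print(a,"->",d.round(2).tolist(),round(spin,1),"rows>=",round(max(np.linalg.norm(d)/4.17,abs(spin)/7.16),1))
E
python3 go.py 0.45,-0.2,0.23,50 0.489,0.2168,0.2,84.5
```

```text
t 0.1 tcp [ 0.235  -0.5785  0.2302] rot [-1.7989e+02 -1.0000e-02  2.2100e+01] q [-74.7   3.1  92.5   0.   84.6  -6.8] w 0.0854 F [ 0.5 -0.2  0.2]
0.45,-0.2,0.23,50 -> [34.16, -26.98, 0.08] -27.9 rows>= 10.4
0.489,0.2168,0.2,84.5 -> [53.45, -64.12, 3.15] -62.4 rows>= 20.0
```

Request:
jog_arm:
  increments:
    - [2, -1.5, 0, -1.5]
    - [5, -4, 0, -4]
    - [8.5, -6.5, 0, -7]
    - [12, -9.5, 0, -10]
    - [15.5, -12, 0, -13]
    - [19, -15, 0, -16]
    - [22.5, -18, 0, -20]
    - [26, -20.5, 0, -24]
  hand: 1

```text
clock: 0.77
tool_pos: [0.3902, -0.3039, 0.2308]
tool_rot: [-180.0, -0.0, 46.3]
wrist_force: [1.0, -0.5, -0.6]
width: 0.0856
```

```bash
python3 go.py 0.45,-0.1,0.23,60 0.489,0.2168,0.2,84.5
```

```text
t 0.77 tcp [ 0.3902 -0.3039  0.2308] rot [-179.97   -0.     46.27] q [-46.5 -15.3 109.4   0.   85.9  -2.8] w 0.0856 F [ 1.  -0.5 -0.6]
0.45,-0.1,0.23,60 -> [18.87, -9.77, 0.09] -13.7 rows>= 5.1
0.489,0.2168,0.2,84.5 -> [44.46, -28.86, 3.1] -38.2 rows>= 12.7
```

Request:
jog_arm:
  increments:
    - [3, -1.5, 0, -2]
    - [6, -3, 0, -4.5]
    - [9, -4.6, 0, -7]
    - [12, -6.3, 0, -9.5]
    - [15, -8, 0, -12]
    - [18, -9.8, 0, -15]
    - [21, -12, 0, -18]
    - [24, -14, 0, -21]

```text
clock: 1.43
tool_pos: [0.4552, -0.0342, 0.2309]
tool_rot: [-180.0, -0.0, 67.2]
wrist_force: [0.4, 0.0, 0.3]
width: 0.0852
```

```bash
python3 go.py 0.489,0.2168,0.2,84.5
```

```text
t 1.43 tcp [ 0.4552 -0.0342  0.2309] rot [-179.98   -0.     67.24] q [-13.7 -21.2 114.    0.   87.2   9.1] w 0.0852 F [0.4 0.  0.3]
0.489,0.2168,0.2,84.5 -> [24.45, -6.59, 3.09] -17.3 rows>= 6.1
```

Request:
jog_arm:
  increments:
    - [4, -1, 0, -3]
    - [8, -2, 0, -6]
    - [12, -3.2, 0, -9]
    - [16, -4.3, 1, -12]
    - [20, -5.4, 2, -15]
    - [23.5, -6.4, 3, -17.3]
    - [24.5, -6.6, 3.1, -17.3]
    - [24.5, -6.6, 3.1, -17.3]

```text
clock: 2.1
tool_pos: [0.4891, 0.2175, 0.1986]
tool_rot: [-179.8, 0.1, 84.6]
wrist_force: [-0.5, -0.0, -0.5]
width: 0.0855
```

```bash
python3 go.py 0.489,0.2168,0.066,84.5
python3 - <<'E'
from plant import capture
import cv2,numpy as np
for n in ("side","top"):
    c=capture(n); np.savez(f"{n}1.npz",**c)
    im=c["image"][180:340,160:320,::-1] if n=="side" else c["image"][160:280,100:280,::-1]
    cv2.imwrite(f"pics/{n}1.png",cv2.resize(im,None,fx=3.5,fy=3.5,interpolation=cv2.INTER_CUBIC))
E
```

```text
t 2.1 tcp [0.4891 0.2175 0.1986] rot [-1.7983e+02  5.0000e-02  8.4630e+01] q [ 16.   -7.9 106.2   0.   81.9  21.4] w 0.0855 F [-0.5 -0.  -0.5]
0.489,0.2168,0.066,84.5 -> [-0.05, 0.04, 13.26] 0.1 rows>= 3.2
```

View pics/side1.png

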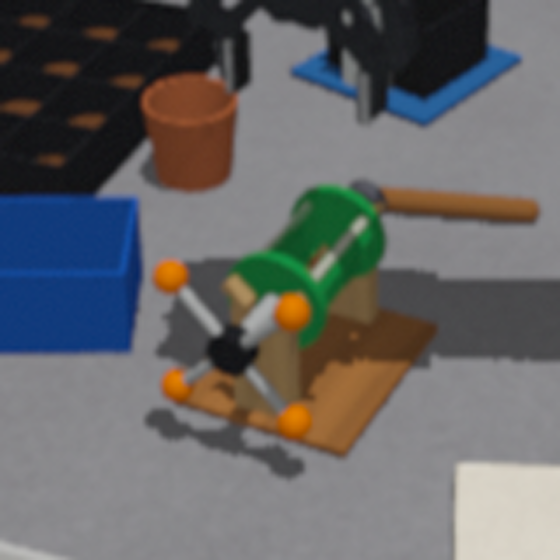

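View pics/top1.png

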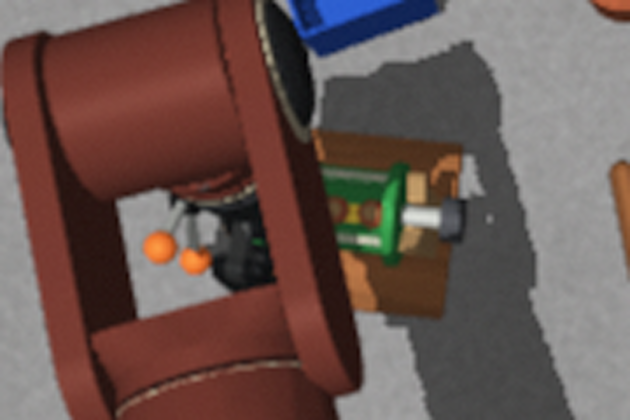

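```bash
python3 - <<'E'
from h import *
S,T=load("side1"),load("top1")
import numpy as np
p=np.array([.4891,.2175,.1986]); psi=np.radians(84.6); ty=np.array([np.sin(psi),-np.cos(psi),0])
im=S["image"][150:310,170:330,::-1].copy(); im=cv2.resize(im,None,fx=3.5,fy=3.5,interpolation=cv2.INTER_CUBIC)
for q,col in ((p,(255,0,255)),(p+.043*ty,(0,0,255)),(p-.043*ty,(0,0,255)),([.489,.2168,.085],(0,255,255)),([.489+.101*.0958,.2168+.101*.9954,.085],(0,255,255))):
    a=proj(S,q); print(a.round(1)); cv2.circle(im,tuple(int(v) for v in (a-[170,150]+.5)*3.5),4,col,-1)
cv2.imwrite("pics/side1b.png",im)
E
```

```text
[246.4 214.1]
[229.4 209.8]
[263.8 218.4]
[247.5 255.8]
[225.9 280.2]
```

View pics/side1b.png

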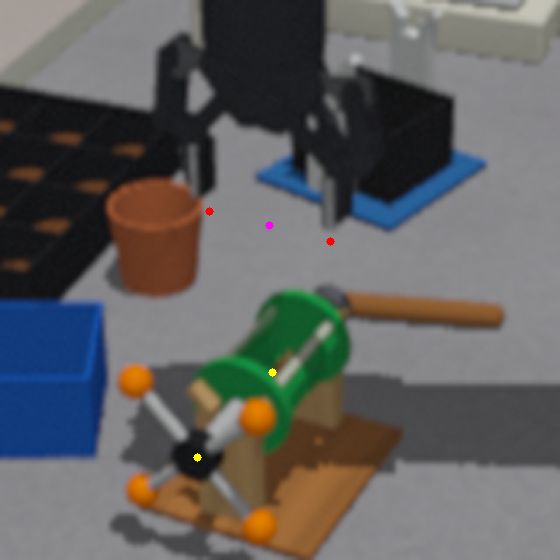

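The projected TCP (246,214) lies midway between the fingertips in the side view. The tips stand about 10 mm back, as expected with the gripper open. The drum's axis projects onto (247,256) and its hub onto (226,280). I'll descend.

Request:
jog_arm:
  increments:
    - [0, 0, 2, 0]
    - [0, 0, 5, 0]
    - [0, 0, 8, 0]
    - [0, 0, 10.5, 0]
    - [0, 0, 12, 0]
    - [0, 0, 13, 0]
    - [0, 0, 13.5, 0]
    - [0, 0, 13.5, 0]

```text
clock: 2.87
tool_pos: [0.4901, 0.2143, 0.065]
tool_rot: [-180.0, 0.0, 84.3]
wrist_force: [0.6, 0.0, 0.4]
width: 0.0854
```

```bash
python3 go.py 0.489,0.2168,0.062,84.5
python3 - <<'E'
from plant import capture
import cv2,numpy as np
for n in ("side",):
    c=capture(n); np.savez(f"{n}2.npz",**c)
    im=c["image"][180:340,160:320,::-1]
    cv2.imwrite(f"pics/{n}2.png",cv2.resize(im,None,fx=3.5,fy=3.5,interpolation=cv2.INTER_CUBIC))
E
```

```text
t 2.87 tcp [0.4901 0.2143 0.065 ] rot [-1.7997e+02  2.0000e-02  8.4310e+01] q [ 15.6   0.2 112.   -0.   67.8  21.3] w 0.0854 F [0.6 0.  0.4]
0.489,0.2168,0.062,84.5 -> [0.24, -0.13, 0.3] -0.2 rows>= 0.1
```

View pics/side2.png

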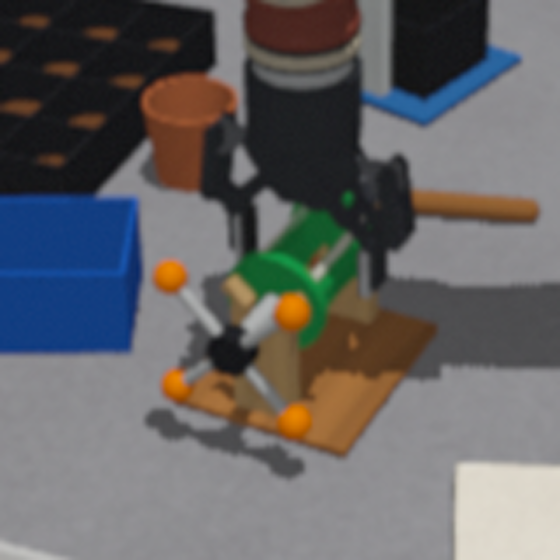

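The fingers straddle the barrel between the end discs, at about (228,240) and (266,255) in the full image. I'll trim the pose slightly and close.

Request:
jog_arm:
  increments:
    - [0.1, 0, 0.1, 0]
    - [0.2, -0.1, 0.3, -0.2]
    - [0.2, -0.1, 0.3, -0.2]

```text
clock: 3.17
tool_pos: [0.4898, 0.2178, 0.0632]
tool_rot: [179.9, -0.0, 84.6]
wrist_force: [0.1, -0.3, -0.2]
width: 0.0855
```

Request:
jog_arm:
  increments:
    - [0, 0, 0, 0]
    - [0, 0, 0, 0]
    - [0, 0, 0, 0]
    - [0, 0, 0, 0]
    - [0, 0, 0, 0]
    - [0, 0, 0, 0]
    - [0, 0, 0, 0]
    - [0, 0, 0, 0]
  hand: 0.45
  force: 70

```text
clock: 3.83
tool_pos: [0.4898, 0.2177, 0.063]
tool_rot: [179.9, -0.0, 84.6]
wrist_force: [-1.7, 0.4, 5.4]
width: 0.0551
```

Request:
jog_arm:
  increments:
    - [0, 0, 0, 0]
    - [0, 0, 0, 0]
    - [0, 0, -0.3, 0]
    - [0, 0, -0.7, 0]
    - [0, 0, -1.2, 0]
    - [0, 0, -1.6, 0]
    - [0, 0, -2, 0]
    - [0, 0, -2, 0]
  hand: 0.2
  force: 70

```text
clock: 4.5
tool_pos: [0.4895, 0.2175, 0.0831]
tool_rot: [180.0, -0.0, 84.6]
wrist_force: [0.7, 1.5, -5.7]
width: 0.0547
```

```bash
python3 go.py 0.489,0.2168,0.2,84.5
cat > look.py <<'E'
import sys
from plant import capture
import cv2,numpy as np
n,tag,x0,x1,y0,y1=sys.argv[1],sys.argv[2],*map(int,sys.argv[3:7])
c=capture(n); np.savez(f"{n}{tag}.npz",**c)
im=c["image"][y0:y1,x0:x1,::-1]; f=min(800/im.shape[1],600/im.shape[0],5)
cv2.imwrite(f"pics/{n}{tag}.png",cv2.resize(im,None,fx=f,fy=f,interpolation=cv2.INTER_CUBIC))
E
python3 look.py side 3 160 320 180 340
```

```text
t 4.5 tcp [0.4895 0.2175 0.0831] rot [ 1.7996e+02 -3.0000e-02  8.4600e+01] q [ 16.   -1.1 111.5   0.   69.6  21.4] w 0.0547 F [ 0.7  1.5 -5.7]
0.489,0.2168,0.2,84.5 -> [-0.07, -0.04, -11.69] 0.1 rows>= 2.8
```

View pics/side3.png

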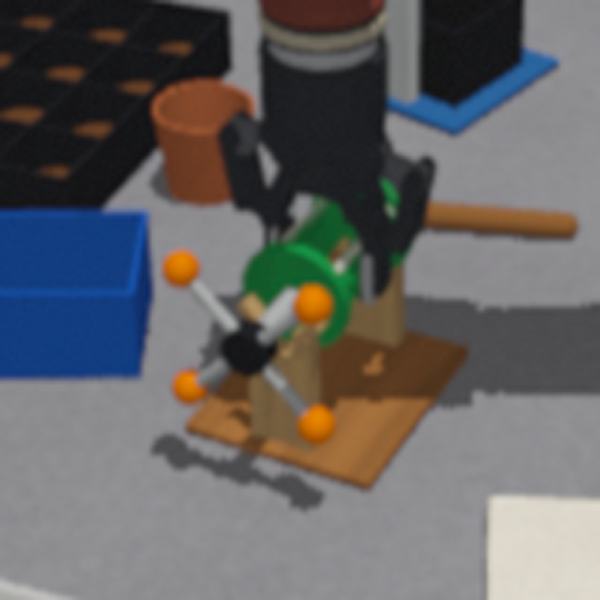

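The wrist carries 5.7 N and the star has risen with the gripper, so the drum is held. I'll lift it clear of the slots and check its tilt.

Request:
jog_arm:
  increments:
    - [0, 0, -1.5, 0]
    - [0, 0, -3.5, 0]
    - [0, 0, -6, 0]
    - [0, 0, -8.5, 0]
    - [0, 0, -11, 0]
    - [0, 0, -13, 0]
    - [0, 0, -14, 0]
    - [0, 0, -14, 0]

```text
clock: 5.22
tool_pos: [0.4907, 0.2179, 0.2254]
tool_rot: [179.7, -0.1, 84.6]
wrist_force: [0.5, 2.8, -5.9]
width: 0.0546
```

```bash
python3 go.py
python3 look.py side 4 160 320 130 290; python3 look.py top 4 100 280 130 270
```

```text
t 5.22 tcp [0.4907 0.2179 0.2254] rot [ 1.7971e+02 -1.2000e-01  8.4610e+01] q [ 16.   -9.1 104.7   0.   84.2  21.4] w 0.0546 F [ 0.5  2.8 -5.9]
```

View pics/side4.png

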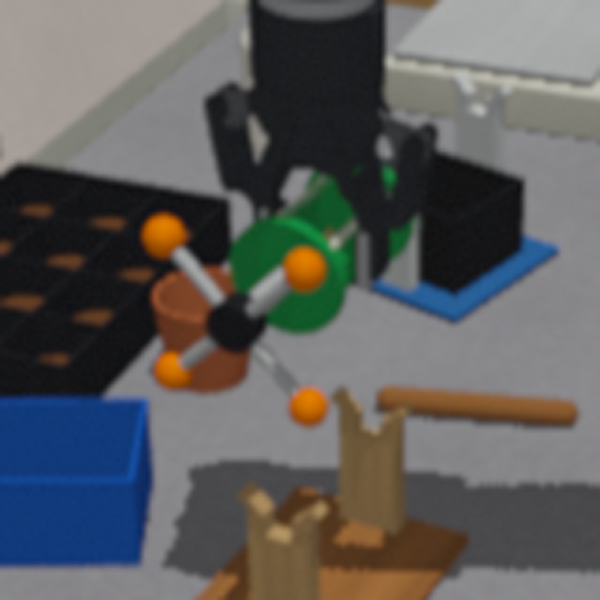

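View pics/top4.png

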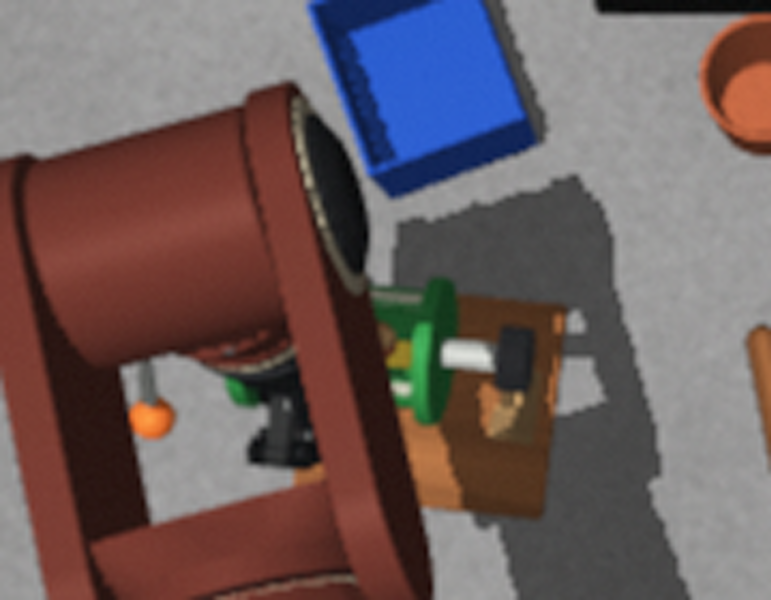

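```bash
python3 - <<'E'
from h import *
S=load("side4"); o=np.array([.4900,.217,.2474]); y=np.array([.0941,.9956,0]); x=np.array([.9956,-.0941,0]); z=np.array([0,0,1])
for p in (-4,0,4):
    P=np.radians(p); yy=y*np.cos(P)+z*np.sin(P); zz=z*np.cos(P)-y*np.sin(P)
    print(p,"hub",proj(S,o+.101*yy).round(1),[proj(S,o+.101*yy+a*x+b*zz).round(1).tolist() for a,b in((.042,.042),(.042,-.042),(-.042,-.042),(-.042,.042))])
m=hsvmask(S,(3,190,120),(16,255,255),(195,252,180,245)); print(blobs(m))
E
```

```text
-4 hub [222.5 219. ] [[202.6, 197.1], [206.6, 231.0], [242.1, 240.6], [239.7, 206.2]]
0 hub [222.3 216.1] [[203.1, 193.4], [205.6, 228.9], [241.3, 238.5], [240.2, 202.3]]
4 hub [222.2 213. ] [[203.7, 189.7], [204.7, 226.6], [240.6, 236.2], [240.9, 198.5]]
[(array([203.11, 192.15]), np.int32(79)), (array([240.65, 202.56]), np.int32(57)), (array([205.46, 228.75]), np.int32(48)), (array([241.91, 238.85]), np.int32(46))]
```

The balls' pixels match a level drum to within 1 px, pitch about 0°. Its axis is 22 mm above the TCP. I'll carry it to above the cradle.

```bash
python3 go.py 0.567,-0.2073,0.2254,72.4
```

```text
t 5.32 tcp [0.4888 0.2173 0.2212] rot [-1.7993e+02  2.0000e-02  8.4610e+01] q [ 16.   -9.  104.9   0.   84.1  21.4] w 0.0548 F [ 0.7  2.2 -5.7]
0.567,-0.2073,0.2254,72.4 -> [-41.54, 11.78, -0.41] 12.2 rows>= 10.4
```

Request:
jog_arm:
  increments:
    - [-0.7, 0.2, 0, 0]
    - [-2.1, 0.6, 0, 0.5]
    - [-4.2, 1.2, -0.1, 1.2]
    - [-6.9, 2, -0.2, 2]
    - [-9.8, 2.8, -0.3, 2.9]
    - [-12.7, 3.6, -0.4, 3.7]
    - [-15.6, 4.4, -0.4, 4.6]
    - [-18.5, 5.2, -0.4, 5.4]

```text
clock: 5.98
tool_pos: [0.5226, 0.0265, 0.224]
tool_rot: [-179.8, 0.0, 79.2]
wrist_force: [1.1, 1.8, -5.8]
width: 0.0546
```

```bash
python3 go.py 0.567,-0.2073,0.2254,72.4
```

```text
t 5.98 tcp [0.5226 0.0265 0.224 ] rot [-1.7979e+02  4.0000e-02  7.9160e+01] q [ -5.2 -10.7 106.2  -0.   84.7   5.6] w 0.0546 F [ 1.1  1.8 -5.8]
0.567,-0.2073,0.2254,72.4 -> [-22.13, 8.76, -0.16] 6.8 rows>= 5.7
```

Request:
jog_arm:
  increments:
    - [-2.9, 1, 0, 0.9]
    - [-6, 2.2, -0.1, 1.8]
    - [-9.5, 3.6, -0.1, 2.8]
    - [-13, 5, -0.2, 3.9]
    - [-16.2, 6.3, -0.2, 4.9]
    - [-19, 7.5, -0.2, 5.8]
    - [-21, 8.3, -0.2, 6.5]
    - [-22.1, 8.8, -0.2, 6.8]

```text
clock: 6.65
tool_pos: [0.5675, -0.2081, 0.2256]
tool_rot: [-179.8, 0.0, 72.2]
wrist_force: [-0.3, -1.9, -5.9]
width: 0.0546
```

Request:
jog_arm:
  increments:
    - [0, 0, 0, 0]
    - [0, 0, 0, 0]
    - [0, 0, 0, 0]

```text
clock: 6.9
tool_pos: [0.5682, -0.204, 0.2272]
tool_rot: [-179.9, -0.1, 72.5]
wrist_force: [0.2, 1.0, -4.7]
width: 0.0545
```

```bash
python3 go.py 0.567,-0.2073,0.2254,72.4
python3 look.py side 5 220 330 90 220; python3 look.py top 5 290 450 110 230
```

```text
t 6.9 tcp [ 0.5682 -0.204   0.2272] rot [-1.7988e+02 -5.0000e-02  7.2460e+01] q [-26.8   0.4  95.5   0.   84.3  -9.3] w 0.0545 F [ 0.2  1.  -4.7]
0.567,-0.2073,0.2254,72.4 -> [-0.35, -0.01, 0.18] 0.1 rows>= 0.1
```

View pics/side5.png

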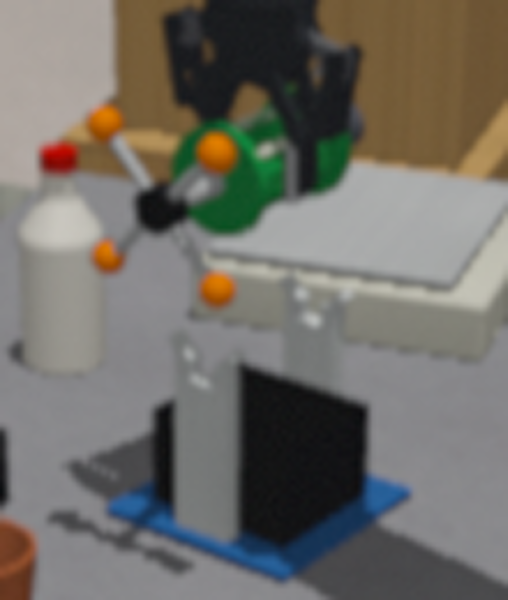

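View pics/top5.png

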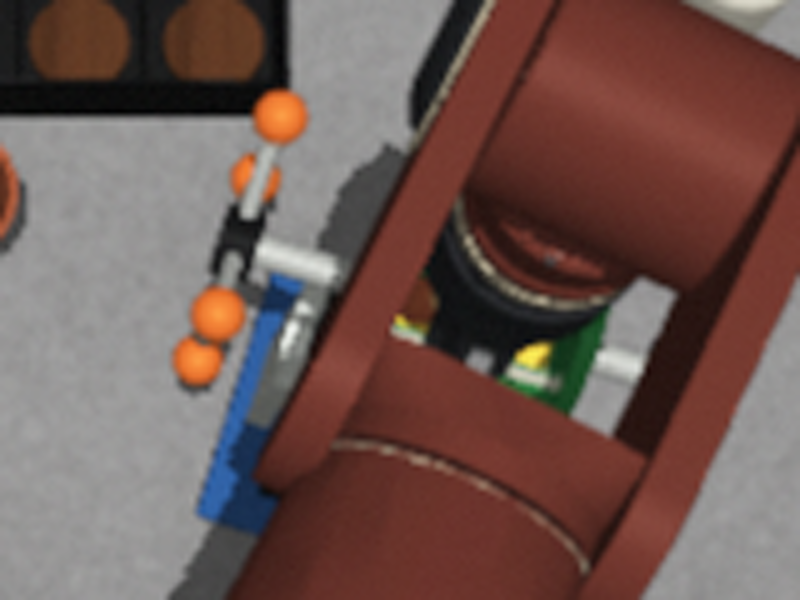

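The drum hangs above the cradle. All four balls show in both views, so I triangulate the star to check yaw and position.

```bash
cat > star.py <<'E'
import sys
from h import *
tag=sys.argv[1]; T,S=load("top"+tag),load("side"+tag)
rt=tuple(map(int,sys.argv[2].split(","))); rs=tuple(map(int,sys.argv[3].split(",")))
t=blobs(hsvmask(T,(5,180,140),(16,255,255),rt),10); s=blobs(hsvmask(S,(3,180,110),(17,255,255),rs),10)
print("t",t);print("s",s); P=[]
for a in t:
  for b in s:
    X,e=tri(T,a[0],S,b[0])
    if e<0.008: print(a[0],b[0],X.round(4),round(e,4)); P.append(X)
E
python3 star.py 5 320,355,125,195 235,275,105,165
```

```text
t [(array([345.54, 132.79]), np.int32(80)), (array([338.12, 143.81]), np.int32(16)), (array([331.29, 176.65]), np.int32(143))]
s [(array([242.4 , 116.33]), np.int32(43)), (array([266.41, 122.96]), np.int32(46)), (array([242.68, 145.21]), np.int32(19)), (array([266.5, 152.5]), np.int32(32))]
[345.54 132.79] [242.4  116.33] [ 0.6383 -0.1226  0.2924] 0.0019
[338.12 143.81] [242.68 145.21] [ 0.6385 -0.1171  0.209 ] 0.0042
[331.29 176.65] [266.41 122.96] [ 0.5524 -0.0922  0.2943] 0.0063
```

```bash
python3 - <<'E'
from h import *
T,S=load("top5"),load("side5")
A,e=tri(T,(345.54,132.79),S,(242.4,116.33))
B,e2=tri(T,(333.2,172.3),S,(266.41,122.96))
C,e3=tri(T,(329.2,181.8),S,(266.5,152.5))
D,e4=tri(T,(340.5,145),S,(242.68,145.21))
print(A,B,C,D,e,e2,e3,e4)
d=(A-B)[:2]; print(np.degrees(np.arctan2(d[1],d[0])),np.linalg.norm(d), (A+B)/2)
for tp in ([.5682,-.204,.2272],):
  for yw in (-17.5,):
    a=np.radians(yw); x=np.array([np.cos(a),np.sin(a),0]); y=np.array([-np.sin(a),np.cos(a),0]); z=np.array([0,0,1])
    o=np.array(tp)+[0,0,.022]
    for u,v in ((.042,.042),(-.042,.042),(.042,-.042),(-.042,-.042)):
        X=o+.101*y+u*x+v*z; print(X.round(4),proj(T,X).round(1),proj(S,X).round(1))
E
```

```text
[ 0.63834221 -0.12257275  0.29238834] [ 0.55795699 -0.09716711  0.29257602] [ 0.55688486 -0.09681294  0.20704858] [ 0.63856691 -0.12204984  0.20654561] 0.001891500229879878 0.000915913227783948 0.00024256010685635342 0.0002742080185412741
-17.539067861857557 0.08430439130810628 [ 0.5981496  -0.10986993  0.29248218]
[ 0.6386 -0.1203  0.2912] [344.5 133.3] [241.7 116.9]
[ 0.5585 -0.095   0.2912] [332.1 172.4] [265.8 123.7]
[ 0.6386 -0.1203  0.2072] [339.7 144.9] [242.4 145.2]
[ 0.5585 -0.095   0.2072] [328.4 181. ] [265.8 152.6]
```

Camera check: yaw -17.5° against -17.6° for the cradle. The drum's centre is (0.5676,-0.2059) against slots at (0.5676,-0.2074), and its axis is at 0.2496. I'll lower to just inside the flare with a 1.5 mm correction.

Request:
jog_arm:
  increments:
    - [-0.1, 0, 1, 0]
    - [-0.1, 0, 2.5, 0]
    - [-0.1, 0, 4.5, 0]
    - [-0.1, 0, 6.5, 0]
    - [-0.1, 0, 8, 0]
    - [-0.1, 0, 9, 0]
    - [-0.1, 0, 9.5, 0]
    - [-0.1, 0, 9.5, 0]

```text
clock: 7.67
tool_pos: [0.5676, -0.2054, 0.1317]
tool_rot: [-179.9, -0.0, 72.4]
wrist_force: [-0.1, -1.2, -6.5]
width: 0.055
```

```bash
python3 go.py 0.567,-0.2073,0.103,72.4
python3 look.py side 6 220 330 110 240; python3 look.py top 6 290 450 110 230
```

```text
t 7.67 tcp [ 0.5676 -0.2054  0.1317] rot [-1.7985e+02 -3.0000e-02  7.2440e+01] q [-27.    4.9 100.3   0.   75.   -9.4] w 0.055 F [-0.1 -1.2 -6.5]
0.567,-0.2073,0.103,72.4 -> [-0.2, 0.01, 2.87] 0.0 rows>= 0.7
```

View pics/side6.png

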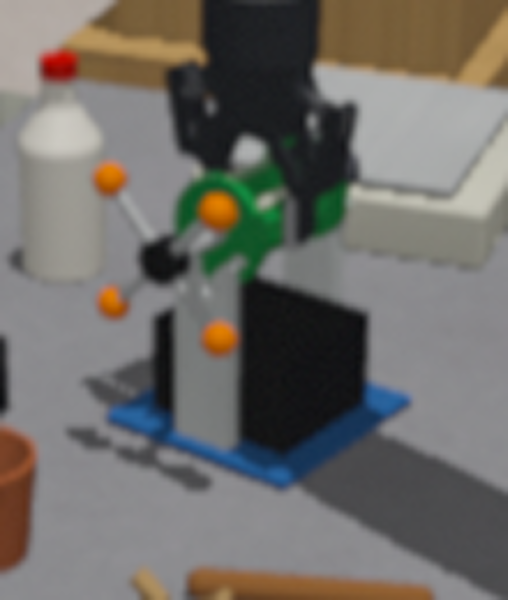

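View pics/top6.png

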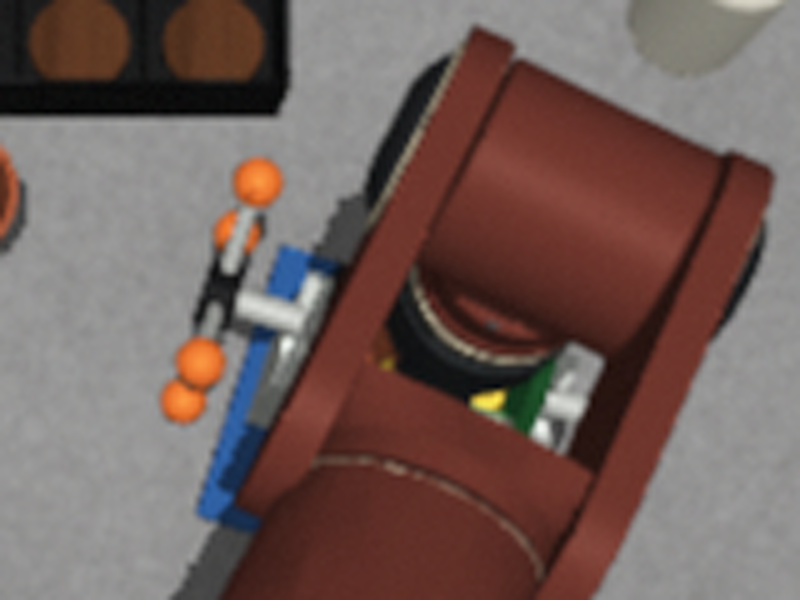

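The axle stubs line up with both slots. In the top crop the left stub is at (270,305) and the right one at (565,400). The discs are already between the uprights. I'll lower the rest.

Request:
jog_arm:
  increments:
    - [-0.1, 0, 0.5, 0]
    - [-0.1, 0, 1, 0]
    - [-0.1, 0, 1.5, 0]
    - [-0.1, 0, 2, 0]
    - [-0.1, 0, 2.4, 0]
    - [-0.1, 0, 2.6, 0]
    - [-0.1, 0, 2.6, 0]

```text
clock: 8.35
tool_pos: [0.5676, -0.2069, 0.1063]
tool_rot: [-179.9, -0.0, 72.4]
wrist_force: [-1.7, -2.0, -5.9]
width: 0.0544
```

```bash
python3 go.py 0.567,-0.2073,0.103,72.4
python3 look.py side 7 220 330 110 240; python3 look.py top 7 290 450 110 230; python3 star.py 7 315,355,130,210 230,280,130,195
```

```text
t 8.35 tcp [ 0.5676 -0.2069  0.1063] rot [-1.7991e+02 -1.0000e-02  7.2410e+01] q [-27.1   6.4 101.2  -0.   72.5  -9.5] w 0.0544 F [-1.7 -2.  -5.9]
0.567,-0.2073,0.103,72.4 -> [-0.06, -0.04, 0.33] 0.0 rows>= 0.1
t [(array([340.4, 149.4]), np.int32(58)), (array([333.92, 158.25]), np.int32(12)), (array([327.66, 187.89]), np.int32(111))]
s [(array([243.59, 156.26]), np.int32(27)), (array([267. , 163.5]), np.int32(38)), (array([244.06, 182.89]), np.int32(18)), (array([267.67, 190.58]), np.int32(33))]
[340.4 149.4] [243.59 156.26] [ 0.6384 -0.126   0.1707] 0.0006
[333.92 158.25] [244.06 182.89] [ 0.6379 -0.12    0.0878] 0.0034
[327.66 187.89] [267.  163.5] [ 0.5523 -0.0956  0.1745] 0.0054
```

View pics/side7.png

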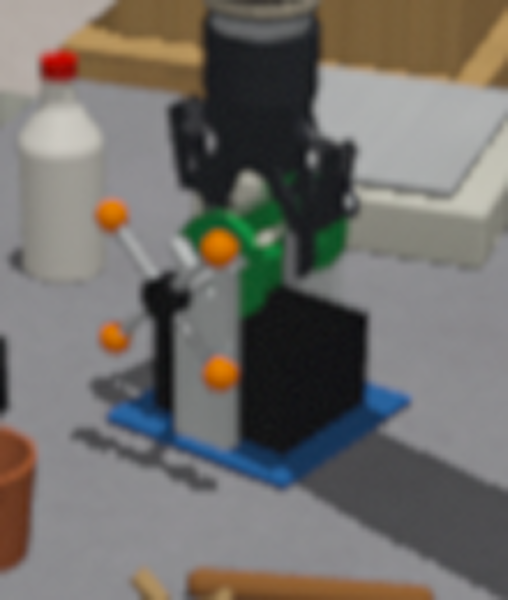

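View pics/top7.png

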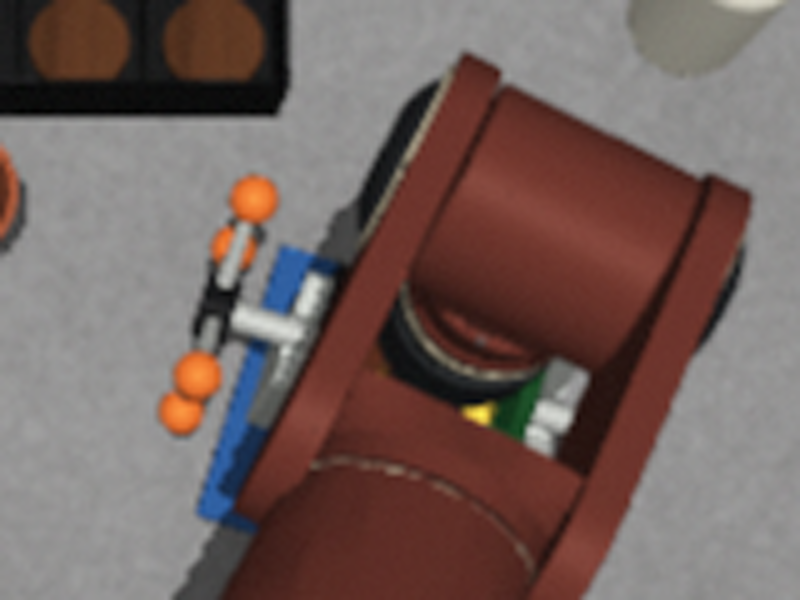

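The axle is inside both slots at z≈0.128. I'll lower the last few millimetres and watch the force.

Request:
jog_arm:
  increments:
    - [0, 0, 0.1, 0]
    - [0, 0, 0.2, 0]
    - [0, 0, 0.3, 0]
    - [0, 0, 0.3, 0]

```text
clock: 8.78
tool_pos: [0.568, -0.2071, 0.1042]
tool_rot: [-180.0, -0.0, 72.4]
wrist_force: [-0.5, -1.0, -4.8]
width: 0.0553
```

Request:
jog_arm:
  increments:
    - [0, 0, 0.1, 0]
    - [0, 0, 0.2, 0]
    - [0, 0, 0.2, 0]

```text
clock: 9.03
tool_pos: [0.5687, -0.2074, 0.1032]
tool_rot: [179.9, 0.0, 72.4]
wrist_force: [0.7, 1.4, -0.9]
width: 0.0547
```

The weight has gone from the wrist (-0.9 N), so the drum is seated. I'll open and rise.

Request:
jog_arm:
  increments:
    - [0, 0, 0, 0]
    - [0, 0, 0, 0]
    - [0, 0, 0, 0]
    - [0, 0, 0, 0]
    - [0, 0, 0, 0]
    - [0, 0, 0, 0]
  hand: 1

```text
clock: 9.53
tool_pos: [0.5682, -0.2072, 0.1026]
tool_rot: [180.0, 0.0, 72.4]
wrist_force: [-0.0, -0.5, -0.3]
width: 0.0858
```

Request:
jog_arm:
  increments:
    - [0, 0, -0.5, 0]
    - [0, 0, -1.5, 0]
    - [0, 0, -3.5, 0]
    - [0, 0, -6, 0]
    - [0, 0, -9, 0]
    - [0, 0, -12, 0]
    - [0, 0, -14, 0]
    - [0, 0, -14, 0]

```text
clock: 10.2
tool_pos: [0.5708, -0.2084, 0.2505]
tool_rot: [179.3, 0.1, 72.4]
wrist_force: [0.0, -0.3, 0.4]
width: 0.0852
```

```bash
python3 go.py 
python3 look.py side 8 220 330 110 240; python3 look.py top 8 290 450 110 230; python3 star.py 8 315,355,130,210 230,280,130,195
```

```text
t 10.2 tcp [ 0.5708 -0.2084  0.2505] rot [1.7932e+02 1.1000e-01 7.2410e+01] q [-27.1  -0.4  94.    0.   85.6  -9.5] w 0.0852 F [ 0.  -0.3  0.4]
t [(array([340.36, 149.53]), np.int32(58)), (array([333.92, 158.25]), np.int32(12)), (array([327.67, 187.82]), np.int32(110))]
s [(array([243.5, 157. ]), np.int32(26)), (array([266.59, 164.02]), np.int32(41)), (array([244.04, 183.87]), np.int32(23)), (array([266.9 , 191.45]), np.int32(31))]
[340.36 149.53] [243.5 157. ] [ 0.6388 -0.1261  0.1683] 0.0006
[333.92 158.25] [244.04 183.87] [ 0.6385 -0.1204  0.0843] 0.0039
[327.67 187.82] [266.59 164.02] [ 0.5531 -0.0957  0.1727] 0.0061
```

View pics/side8.png

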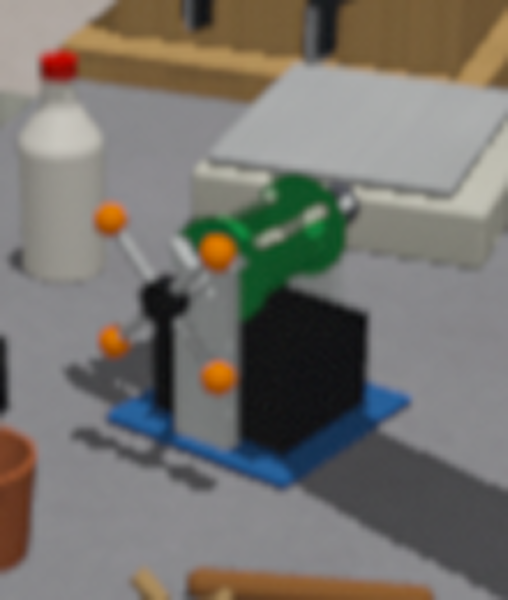

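View pics/top8.png

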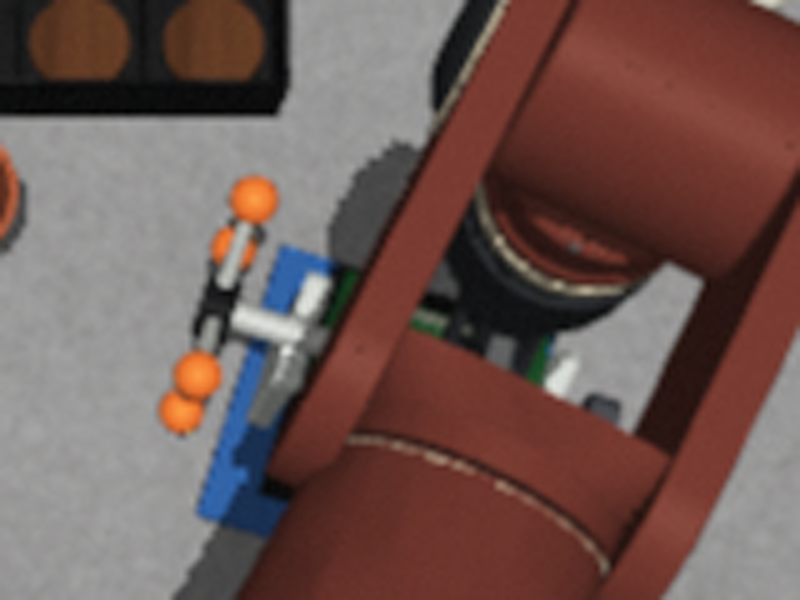

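```bash
python3 - <<'E'
from h import *
T,S=load("top8"),load("side8")
r=[tri(T,a,S,b) for a,b in (((340.36,149.53),(243.5,157)),((329,185),(266.59,164.02)),((325.8,192.2),(266.9,191.45)),((336.4,158.8),(244.04,183.87)))]
for X,e in r: print(X.round(4),round(e,4))
c=np.mean([x for x,_ in r],0); print("star centre",c.round(4))
a=np.radians(-17.55); y=np.array([-np.sin(a),np.cos(a),0]); print("drum",(c-.101*y).round(4))
x=np.array([np.cos(a),np.sin(a),0]); d=r[0][0]-r[1][0]; print("len",np.linalg.norm(d),"rot of x about y",np.degrees(np.arctan2(d[2],d@x)))
E
```

```text
[ 0.6388 -0.1261  0.1683] 0.0006
[ 0.5573 -0.0996  0.1708] 0.0008
[ 0.5566 -0.0997  0.0839] 0.0003
[ 0.6395 -0.1265  0.0808] 0.001
star centre [ 0.5981 -0.113   0.126 ]
drum [ 0.5676 -0.2093  0.126 ]
len 0.08578126685906885 rot of x about y -1.7003898953261385
```

The drum is seated at (0.5676,-0.2093,0.126), about 2 mm off along the axis, with the port up. The star centre is at (0.598,-0.113,0.126). One quick check of the pot's rim position, then the star.

```bash
python3 - <<'E'
from h import *
T=load("top0"); a=np.radians(-17.5); R=np.array([[np.cos(a),np.sin(a)],[-np.sin(a),np.cos(a)]])
for p in ((357.3,162.5),(394.4,174.4)):
    X=plane(T,p,.076); print(X.round(4),(R@(X[:2]-[.567,-.2073])).round(4))
E
# world poses: ball3 at C + (-.042 x + .042 z); tcp 19 mm lower
python3 - <<'E'
import numpy as np
C=np.array([.598,-.113,.126]); a=np.radians(-17.55); x=np.array([np.cos(a),np.sin(a),0])
for th in (136.7,120,105,90,75,60,45):
    t=np.radians(th); print(th,(C+.06*(np.cos(t)*x+np.sin(t)*np.array([0,0,1]))-[0,0,.019]).round(4))
E
python3 go.py 0.556,-0.1,0.25,-17.6 0.556,-0.1,0.25,162.4
```

```text
[ 0.6322 -0.178   0.076 ] [0.0533 0.0475]
[ 0.6028 -0.2682  0.076 ] [ 0.0525 -0.0473]
136.7 [ 0.5564 -0.0998  0.1481]
120 [ 0.5694 -0.104   0.159 ]
105 [ 0.5832 -0.1083  0.165 ]
90 [ 0.598 -0.113  0.167]
75 [ 0.6128 -0.1177  0.165 ]
60 [ 0.6266 -0.122   0.159 ]
45 [ 0.6385 -0.1258  0.1494]
t 10.3 tcp [ 0.5687 -0.2074  0.2444] rot [1.7981e+02 3.0000e-02 7.2410e+01] q [-27.1  -0.2  94.4   0.   85.6  -9.5] w 0.0854 F [ 0.2  0.5 -0.3]
0.556,-0.1,0.25,-17.6 -> [9.85, -4.46, -0.58] 90.0 rows>= 12.6
0.556,-0.1,0.25,162.4 -> [9.85, -4.46, -0.58] -90.0 rows>= 12.6
```

The pot's far rim is at x=+0.053 and its y-edges at ±0.047 in the cradle frame, so it is centred. Now I spin the gripper and move above ball3.

Request:
jog_arm:
  increments:
    - [1.2, -0.5, 0, 6.5]
    - [2.4, -1, 0, 13.5]
    - [3.6, -1.6, 0, 20.5]
    - [5, -2.2, 0, 27.5]
    - [6.2, -2.8, 0, 34.5]
    - [7.4, -3.4, 0, 41.5]
    - [8.6, -4, 0, 48.5]
    - [9.8, -4.5, 0, 55.5]
  hand: 0.4
  force: 20

```text
clock: 10.97
tool_pos: [0.5536, -0.0991, 0.2401]
tool_rot: [-179.9, 0.2, 16.6]
wrist_force: [0.0, 0.3, -0.0]
width: 0.0345
```

Request:
jog_arm:
  increments:
    - [0, 0, 0, 7]
    - [0, 0, 0, 14]
    - [0, 0, 0, 21]
    - [0, 0, 0, 28]
    - [0, 0, 0, 33]
    - [0, 0, 0, 34.5]
    - [0, 0, 0, 34.5]
    - [0, 0, 0, 34.5]

```text
clock: 11.63
tool_pos: [0.5541, -0.0999, 0.2407]
tool_rot: [-180.0, 0.2, -17.5]
wrist_force: [-0.0, 0.8, -0.4]
width: 0.034
```

```bash
python3 go.py 0.5564,-0.0998,0.2,-17.55
python3 look.py side 9 220 330 90 220; python3 look.py top 9 290 450 110 230
```

```text
t 11.63 tcp [ 0.5541 -0.0999  0.2407] rot [-1.800e+02  1.600e-01 -1.755e+01] q [-17.8  -5.6 100.    0.   85.8  89.8] w 0.034 F [-0.   0.8 -0.4]
0.5564,-0.0998,0.2,-17.55 -> [0.23, -0.08, 4.07] 0.0 rows>= 1.0
```

View pics/side9.png

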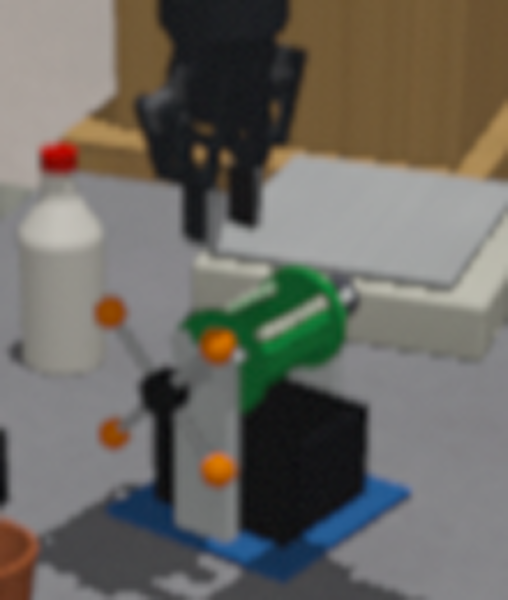

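View pics/top9.png

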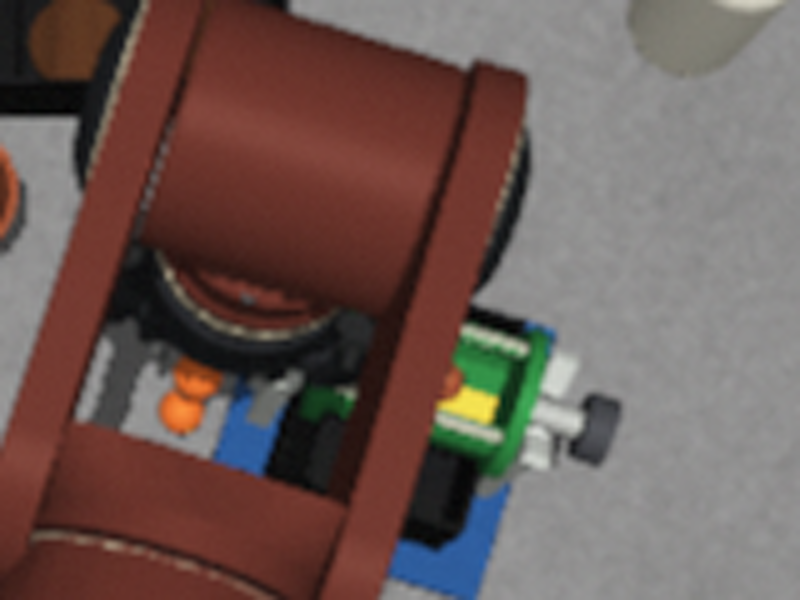

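The fingers (side crop (200,235) and (245,225)) stand on either side of the near-side top ball, ball3 at (218,345). A bulb still shows through the upward port at (455,380) in the top crop. I'll descend over the ball.

Request:
jog_arm:
  increments:
    - [0.2, -0.1, 1.5, 0]
    - [0.2, -0.1, 3.5, 0]
    - [0.2, -0.1, 5.5, 0]
    - [0.2, -0.1, 7.2, 0]
    - [0.2, -0.1, 8.2, 0]
    - [0.2, -0.1, 9, 0]
    - [0.2, -0.1, 9.3, 0]
    - [0.2, -0.1, 9.3, 0]

```text
clock: 12.4
tool_pos: [0.5569, -0.0997, 0.1489]
tool_rot: [-180.0, 0.0, -17.6]
wrist_force: [0.5, -0.2, 0.1]
width: 0.0341
```

```bash
python3 go.py 0.5564,-0.0998,0.148,-17.55
python3 look.py side 10 220 330 90 220
```

```text
t 12.4 tcp [ 0.5569 -0.0997  0.1489] rot [-1.800e+02  4.000e-02 -1.759e+01] q [-17.7  -1.3 104.8   0.   76.5  89.9] w 0.0341 F [ 0.5 -0.2  0.1]
0.5564,-0.0998,0.148,-17.55 -> [-0.04, 0.02, 0.09] -0.0 rows>= 0.0
```

View pics/side10.png

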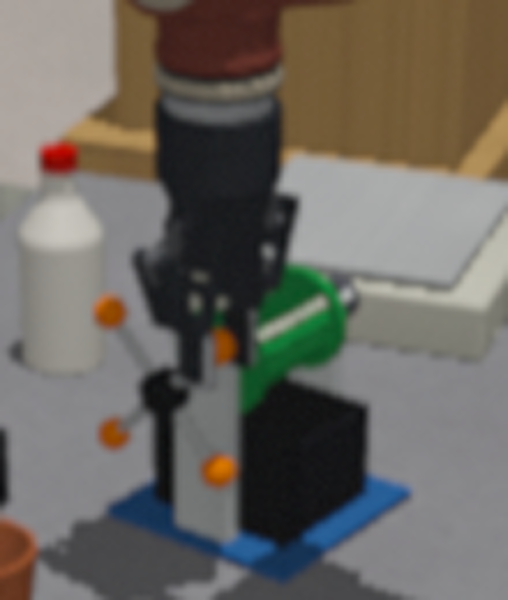

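Ball3 (crop (225,345)) is between the fingers. I'll close on it lightly.

Request:
jog_arm:
  increments:
    - [0, 0, 0, 0]
    - [0, 0, 0, 0]
    - [0, 0, 0, 0]
    - [0, 0, 0, 0]
    - [0, 0, 0, 0]
  hand: 0.1
  force: 20

```text
clock: 12.87
tool_pos: [0.5572, -0.0998, 0.1499]
tool_rot: [-180.0, -0.0, -17.6]
wrist_force: [-1.1, -0.4, 2.3]
width: 0.0205
```

```bash
python3 go.py 0.5569,-0.0999,0.1489,-17.55; python3 - <<'E'
import numpy as np
for th0 in (135,136.7):
  for th in (130,124,118,112,106,100,95,90,84,78,72,66,60,54,48,45):
    a,b=np.radians(th0),np.radians(th); print(th,(6*(np.cos(b)-np.cos(a))).round(2),(-6*(np.sin(b)-np.sin(a))).round(2),end=' | ')
  print()
E
```

```text
t 12.87 tcp [ 0.5572 -0.0998  0.1499] rot [-1.7999e+02 -3.0000e-02 -1.7590e+01] q [-17.7  -1.3 104.8   0.   76.5  89.9] w 0.0205 F [-1.1 -0.4  2.3]
0.5569,-0.0999,0.1489,-17.55 -> [-0.03, 0.02, 0.1] -0.0 rows>= 0.0
130 0.39 -0.35 | 124 0.89 -0.73 | 118 1.43 -1.06 | 112 2.0 -1.32 | 106 2.59 -1.52 | 100 3.2 -1.67 | 95 3.72 -1.73 | 90 4.24 -1.76 | 84 4.87 -1.72 | 78 5.49 -1.63 | 72 6.1 -1.46 | 66 6.68 -1.24 | 60 7.24 -0.95 | 54 7.77 -0.61 | 48 8.26 -0.22 | 45 8.49 0.0 | 
130 0.51 -0.48 | 124 1.01 -0.86 | 118 1.55 -1.18 | 112 2.12 -1.45 | 106 2.71 -1.65 | 100 3.32 -1.79 | 95 3.84 -1.86 | 90 4.37 -1.89 | 84 4.99 -1.85 | 78 5.61 -1.75 | 72 6.22 -1.59 | 66 6.81 -1.37 | 60 7.37 -1.08 | 54 7.89 -0.74 | 48 8.38 -0.34 | 45 8.61 -0.13 |
```

Request:
jog_arm:
  increments:
    - [0.15, -0.15, -0.15, 0]
    - [0.4, 0, -0.35, 0]
    - [0.9, 0, -0.75, 0]
    - [1.4, 0, -1.05, 0]
    - [2, 0, -1.3, 0]
    - [2.6, 0, -1.5, 0]
    - [3.2, 0, -1.65, 0]
    - [3.2, 0, -1.65, 0]

```text
clock: 13.53
tool_pos: [0.589, -0.11, 0.1664]
tool_rot: [-180.0, -0.1, -17.6]
wrist_force: [-1.1, 0.9, 1.6]
width: 0.0202
```

```bash
python3 go.py 0.6,-0.113,0.15,-17.55;python3 look.py side 11 220 330 90 220; python3 look.py top 11 290 450 110 230
```

```text
t 13.53 tcp [ 0.589  -0.11    0.1664] rot [-1.800e+02 -1.000e-01 -1.761e+01] q [-17.7   2.2  99.6   0.   78.1  89.9] w 0.0202 F [-1.1  0.9  1.6]
0.6,-0.113,0.15,-17.55 -> [1.14, -0.05, 1.64] -0.1 rows>= 0.5
```

View pics/side11.png

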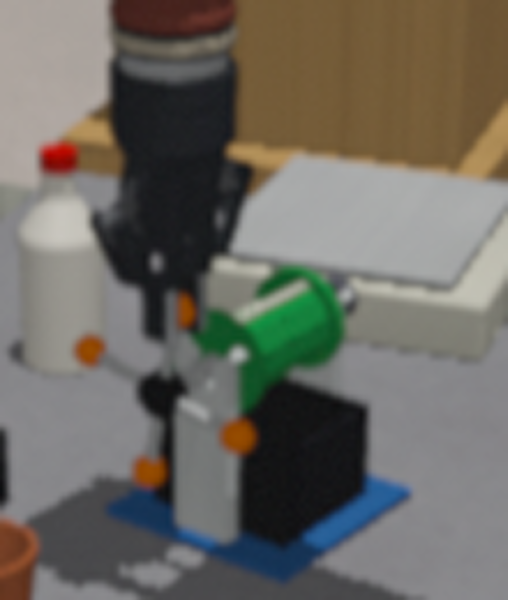

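The drum has turned about 35° with the gripped ball at crop (185,310). I'll go on over the top.

Request:
jog_arm:
  increments:
    - [0.5, 0, -0.05, 0]
    - [1.05, 0, -0.1, 0]
    - [1.65, 0, -0.05, 0]
    - [2.3, 0, 0.05, 0]
    - [2.9, 0, 0.2, 0]
    - [3.5, 0, 0.45, 0]
    - [4.05, 0, 0.7, 0]
    - [4.55, 0, 1.05, 0]

```text
clock: 14.3
tool_pos: [0.6326, -0.1239, 0.1561]
tool_rot: [180.0, -0.2, -17.6]
wrist_force: [0.1, -0.9, 5.3]
width: 0.0201
```

Request:
jog_arm:
  increments:
    - [0.25, 0, 0.2, 0]
    - [0.5, 0, 0.4, 0]
    - [0.75, 0, 0.65, 0]
    - [0.75, 0, 0.65, 0]

```text
clock: 14.63
tool_pos: [0.6399, -0.1258, 0.1492]
tool_rot: [-180.0, -0.2, -17.6]
wrist_force: [1.9, 0.2, 5.0]
width: 0.02
```

```bash
python3 go.py 0.6,-0.113,0.15,-17.55;python3 look.py side 12 220 330 90 220; python3 look.py top 12 290 450 110 230
```

```text
t 14.63 tcp [ 0.6399 -0.1258  0.1492] rot [-179.97   -0.21  -17.6 ] q [-17.7  10.   92.9   0.   76.9  89.9] w 0.02 F [1.9 0.2 5. ]
0.6,-0.113,0.15,-17.55 -> [-4.19, -0.02, -0.1] -0.0 rows>= 1.0
```

View pics/side12.png

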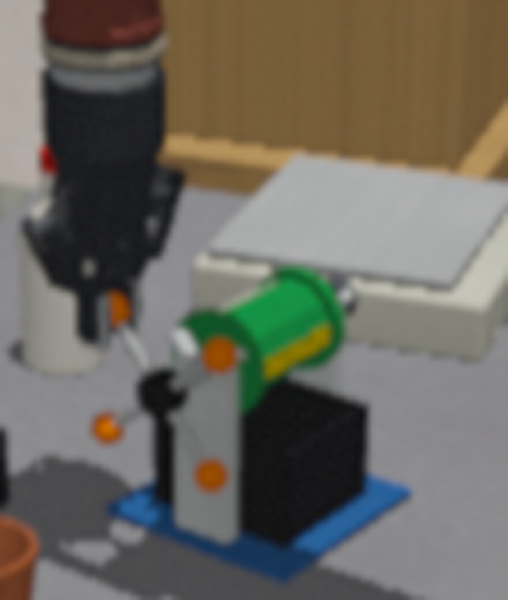

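View pics/top12.png

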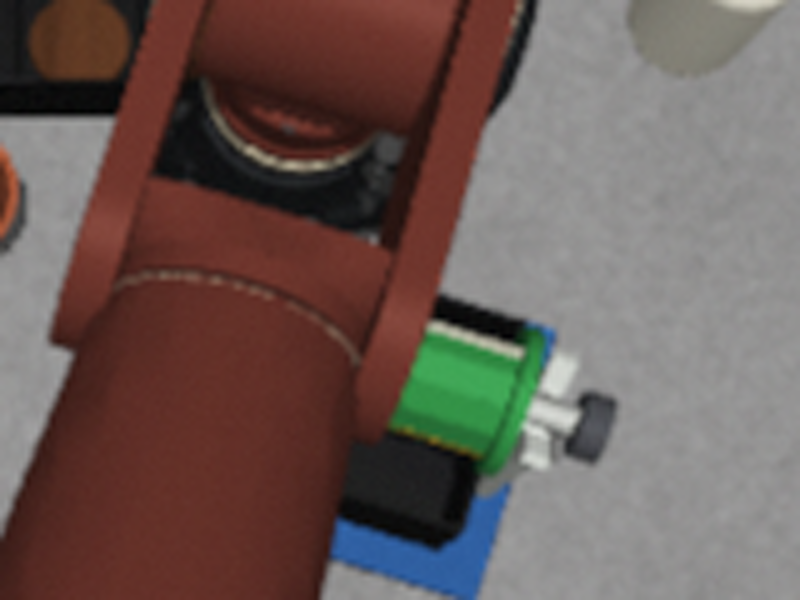

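A quarter turn is done. The yellow stripe faces the robot's side (side crop (290,345)), and the next ball is at (220,352). I'll release, rise, go back and take that ball.

Request:
jog_arm:
  increments:
    - [0, 0, 0, 0]
    - [0, 0, 0, 0]
    - [0, 0, 0, 0]
    - [0, 0, -1, 0]
    - [0, 0, -3, 0]
    - [0, 0, -5.5, 0]
    - [0, 0, -7, 0]
    - [0, 0, -7, 0]
  hand: 0.4

```text
clock: 15.4
tool_pos: [0.6402, -0.1261, 0.2244]
tool_rot: [-180.0, -0.5, -17.6]
wrist_force: [0.3, -0.1, 0.9]
width: 0.0342
```

```bash
python3 go.py 0.5569,-0.0998,0.22,-17.55;python3 look.py side 13 220 330 90 220; python3 - <<'E'
from h import *
S=load("side13"); print(blobs(hsvmask(S,(3,180,90),(17,255,255),(230,280,140,200)),10))
C=np.array([.598,-.113,.126]); a=np.radians(-17.55); x=np.array([np.cos(a),np.sin(a),0])
for th in (139,137,135,133,131):
    print(th,[proj(S,C+.06*(np.cos(t)*x+np.sin(t)*np.array([0,0,1]))).round(1).tolist() for t in np.radians([th,th-90,th-180,th+90])])
E
```

```text
t 15.4 tcp [ 0.6402 -0.1261  0.2244] rot [-180.     -0.48  -17.59] q [-17.7   6.6  89.3   0.   83.6  89.9] w 0.0342 F [ 0.3 -0.1  0.9]
0.5569,-0.0998,0.22,-17.55 -> [-8.74, 0.01, 0.37] -0.0 rows>= 2.1
[(array([244.21, 156.5 ]), np.int32(28)), (array([267.38, 166.85]), np.int32(34)), (array([242.16, 182.  ]), np.int32(19)), (array([265.  , 192.71]), np.int32(24))]
139 [[267.5, 166.0], [244.3, 156.4], [243.3, 182.0], [265.9, 192.0]]
137 [[267.1, 165.3], [243.9, 156.7], [243.7, 182.6], [266.3, 191.7]]
135 [[266.7, 164.7], [243.5, 157.0], [244.1, 183.2], [266.7, 191.4]]
133 [[266.3, 164.1], [243.1, 157.3], [244.5, 183.7], [267.1, 191.1]]
131 [[265.9, 163.5], [242.7, 157.7], [244.9, 184.3], [267.5, 190.8]]
```

View pics/side13.png

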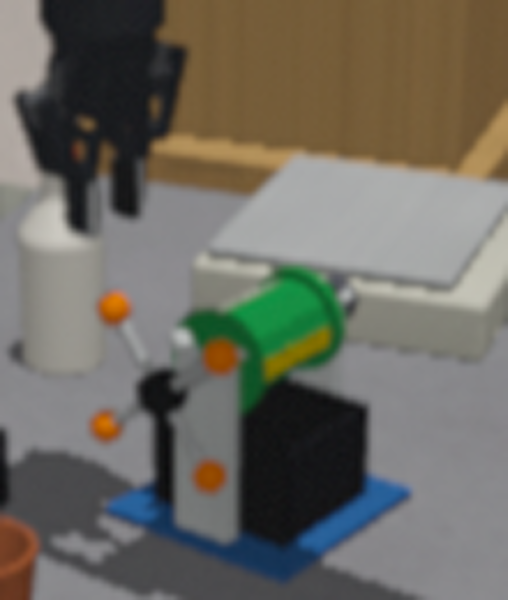

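The star reads about 139° (a turn of some 86°), so I aim for the ball there. I go back at height and then down.

Request:
jog_arm:
  increments:
    - [-2, 0, 0, 0]
    - [-4.5, 0, 0, 0]
    - [-7, 0, 0, 0]
    - [-8.6, 0, 0.5, 0]
    - [-9, 0, 2, 0]
    - [-9, 0, 4, 0]
    - [-9, 0, 6, 0]
    - [-9, 0, 7, 0]

```text
clock: 16.12
tool_pos: [0.5497, -0.0974, 0.1443]
tool_rot: [180.0, 0.4, -17.6]
wrist_force: [-1.5, 0.1, -0.8]
width: 0.0342
```

```bash
python3 go.py 0.5545,-0.0993,0.1465,-17.55
```

```text
t 16.12 tcp [ 0.5497 -0.0974  0.1443] rot [180.     0.37 -17.6 ] q [-17.7  -1.8 105.8  -0.   76.4  89.9] w 0.0342 F [-1.5  0.1 -0.8]
0.5545,-0.0993,0.1465,-17.55 -> [0.52, 0.03, -0.23] -0.0 rows>= 0.1
```

Request:
jog_arm:
  increments:
    - [0, 0, 0, 0]
    - [0, 0, 0, 0]

```text
clock: 16.28
tool_pos: [0.5515, -0.098, 0.1475]
tool_rot: [-180.0, 0.2, -17.6]
wrist_force: [0.7, -0.8, 0.6]
width: 0.0342
```

```bash
python3 go.py 0.5545,-0.0993,0.1465,-17.55; python3 look.py side 14 220 330 90 220
```

```text
t 16.28 tcp [ 0.5515 -0.098   0.1475] rot [-1.80e+02  1.50e-01 -1.76e+01] q [-17.7  -1.9 105.6  -0.   76.5  89.9] w 0.0342 F [ 0.7 -0.8  0.6]
0.5545,-0.0993,0.1465,-17.55 -> [0.32, 0.03, 0.1] -0.0 rows>= 0.1
```

View pics/side14.png

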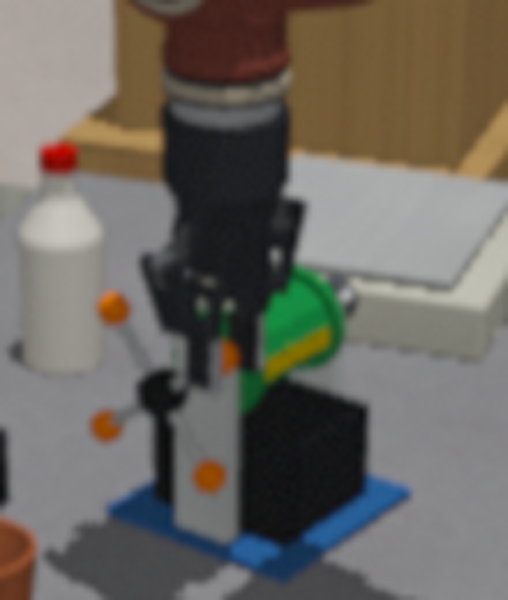

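The next ball, ball2 (crop (228,355)), is between the fingers and the star has not moved. A 3 mm trim, then I close.

Request:
jog_arm:
  increments:
    - [0.3, 0, 0.1, 0]
    - [0.3, 0, 0.1, 0]
    - [0.3, 0, 0.1, 0]

```text
clock: 16.58
tool_pos: [0.556, -0.0994, 0.149]
tool_rot: [-180.0, -0.1, -17.6]
wrist_force: [0.0, -0.6, -0.2]
width: 0.0339
```

Request:
jog_arm:
  increments:
    - [0, 0, 0, 0]
    - [0, 0, 0, 0]
    - [0, 0, 0, 0]
    - [0, 0, 0, 0]
    - [0, 0, 0, 0]
  hand: 0.1
  force: 20

```text
clock: 17.0
tool_pos: [0.5551, -0.099, 0.1479]
tool_rot: [-180.0, 0.0, -17.6]
wrist_force: [-1.1, -0.0, 1.6]
width: 0.0201
```

```bash
python3 go.py;  python3 - <<'E'
import numpy as np
th0=139.5
for th in (135,130,124,118,112,106,100,95,90,84,78,72,66,60,54,48,45,42,40):
    a,b=np.radians(th0),np.radians(th); print(th,(6*(np.cos(b)-np.cos(a))).round(2),(-6*(np.sin(b)-np.sin(a))).round(2),end=' | ')
E
```

```text
t 17.0 tcp [ 0.5551 -0.099   0.1479] rot [-1.7999e+02  1.0000e-02 -1.7590e+01] q [-17.7  -1.5 105.1   0.   76.4  89.9] w 0.0201 F [-1.1 -0.   1.6]
135 0.32 -0.35 | 130 0.71 -0.7 | 124 1.21 -1.08 | 118 1.75 -1.4 | 112 2.31 -1.67 | 106 2.91 -1.87 | 100 3.52 -2.01 | 95 4.04 -2.08 | 90 4.56 -2.1 | 84 5.19 -2.07 | 78 5.81 -1.97 | 72 6.42 -1.81 | 66 7.0 -1.58 | 60 7.56 -1.3 | 54 8.09 -0.96 | 48 8.58 -0.56 | 45 8.81 -0.35 | 42 9.02 -0.12 | 40 9.16 0.04 |
```

Request:
jog_arm:
  increments:
    - [0.3, 0, -0.3, 0]
    - [0.7, 0, -0.65, 0]
    - [1.2, 0, -1, 0]
    - [1.75, 0, -1.35, 0]
    - [2.3, 0, -1.6, 0]
    - [2.9, 0, -1.8, 0]
    - [3.5, 0, -1.95, 0]
    - [4.05, 0, -2, 0]

```text
clock: 17.67
tool_pos: [0.5948, -0.1118, 0.1685]
tool_rot: [-180.0, -0.1, -17.6]
wrist_force: [-2.4, 1.1, 2.6]
width: 0.0201
```

Request:
jog_arm:
  increments:
    - [0.3, 0, 0, 0]
    - [0.5, 0, 0, 0]
    - [0.8, 0, 0, 0]
    - [1.15, 0, 0, 0]
    - [1.5, 0, 0.05, 0]
    - [1.75, 0, 0.1, 0]
    - [2.05, 0, 0.2, 0]
    - [2.35, 0, 0.25, 0]

```text
clock: 18.33
tool_pos: [0.6172, -0.119, 0.1665]
tool_rot: [180.0, -0.2, -17.6]
wrist_force: [-1.8, -0.6, 4.8]
width: 0.0204
```

```bash
python3 go.py 0.645,-0.1275,0.145,-17.55; python3 look.py side 15 220 330 90 220
```

```text
t 18.33 tcp [ 0.6172 -0.119   0.1665] rot [ 1.7997e+02 -1.5000e-01 -1.7590e+01] q [-17.7   6.1  95.5  -0.   78.3  89.9] w 0.0204 F [-1.8 -0.6  4.8]
0.645,-0.1275,0.145,-17.55 -> [2.9, -0.03, 2.15] -0.0 rows>= 0.9
```

View pics/side15.png

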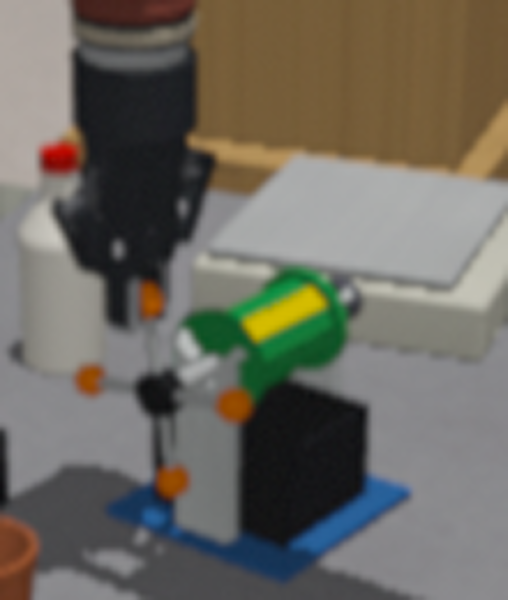

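It is turning well: the yellow stripe is coming up (crop (285,312)) and the ball is still held. I'll finish the arc.

Request:
jog_arm:
  increments:
    - [0.5, 0, 0.2, 0]
    - [1, 0, 0.45, 0]
    - [1.45, 0, 0.7, 0]
    - [1.9, 0, 1.05, 0]
    - [2.25, 0, 1.35, 0]
    - [2.6, 0, 1.75, 0]
    - [2.8, 0, 2, 0]
    - [2.8, 0, 2, 0]

```text
clock: 19.05
tool_pos: [0.6458, -0.1277, 0.147]
tool_rot: [-180.0, -0.4, -17.6]
wrist_force: [3.5, -0.8, 6.3]
width: 0.0201
```

```bash
python3 go.py 0.645,-0.1275,0.145,-17.55; python3 look.py side 16 220 330 90 220; python3 look.py top 16 290 450 110 230
```

```text
t 19.05 tcp [ 0.6458 -0.1277  0.147 ] rot [-179.97   -0.42  -17.6 ] q [-17.7  10.7  92.3   0.   76.6  89.9] w 0.0201 F [ 3.5 -0.8  6.3]
0.645,-0.1275,0.145,-17.55 -> [-0.08, -0.0, 0.2] -0.1 rows>= 0.1
```

View pics/side16.png

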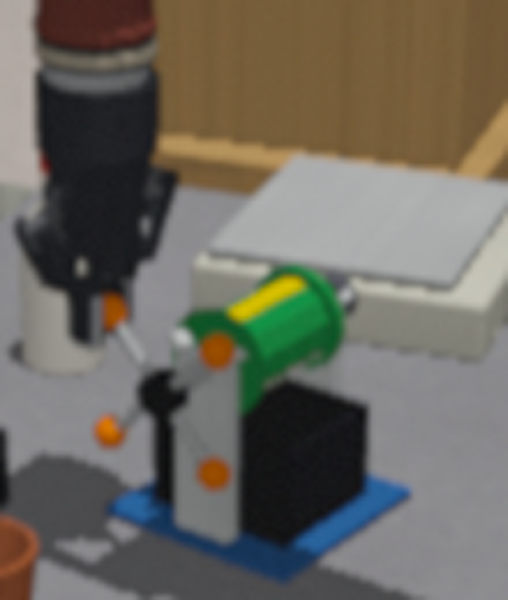

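View pics/top16.png

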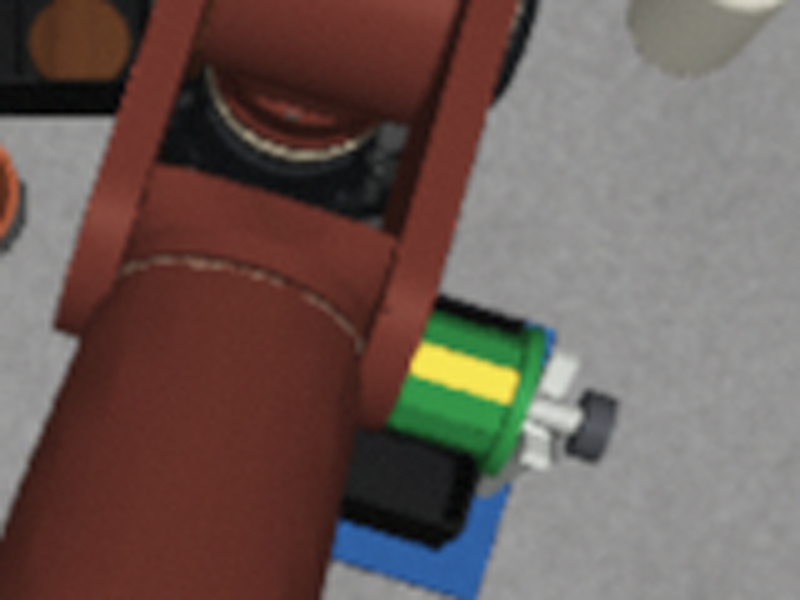

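The stripe is at the top of the barrel. I'll release the ball and retreat upward and away.

Request:
jog_arm:
  increments:
    - [0, 0, 0, 0]
    - [0, 0, 0, 0]
    - [0, 0, 0, 0]
    - [0, 0, -1, 0]
    - [0, 0, -3, 0]
    - [0, 0, -6, 0]
    - [0, 0, -9, 0]
    - [0, 0, -11, 0]
  hand: 0.4

```text
clock: 19.82
tool_pos: [0.6435, -0.1272, 0.2591]
tool_rot: [180.0, -0.2, -17.6]
wrist_force: [1.0, -0.8, 0.4]
width: 0.0343
```

Request:
jog_arm:
  increments:
    - [0, -3, 0, 0]
    - [-1, -6.5, 0, 0]
    - [-2, -10, 0, 0]
    - [-3, -14, 0, 0]
    - [-4, -18, 0, 0]
    - [-5, -22, 0, 0]
    - [-5, -24, 0, 0]
    - [-5, -24, 0, 0]

```text
clock: 20.48
tool_pos: [0.6676, 0.1214, 0.2555]
tool_rot: [-179.9, 0.0, -17.3]
wrist_force: [-0.8, -0.4, 0.2]
width: 0.0343
```

```bash
python3 go.py; python3 look.py side 17 220 330 110 240; python3 look.py top 17 290 450 110 230;  python3 star.py 17 315,355,130,210 230,280,130,200
```

```text
t 20.48 tcp [0.6676 0.1214 0.2555] rot [-1.7992e+02  1.0000e-02 -1.7290e+01] q [4.000e+00 9.400e+00 8.330e+01 1.000e-01 8.730e+01 1.113e+02] w 0.0343 F [-0.8 -0.4  0.2]
t [(array([339.47, 149.93]), np.int32(59)), (array([333.33, 157.33]), np.int32(12)), (array([326.9 , 187.79]), np.int32(99))]
s [(array([243.5 , 156.79]), np.int32(28)), (array([266.91, 165.37]), np.int32(35)), (array([242.84, 183.16]), np.int32(19)), (array([265.6 , 192.17]), np.int32(30))]
[339.47 149.93] [243.5  156.79] [ 0.6376 -0.1239  0.17  ] 0.0002
[333.33 157.33] [242.84 183.16] [ 0.6408 -0.1186  0.087 ] 0.0026
[326.9  187.79] [266.91 165.37] [ 0.5528 -0.0946  0.1693] 0.004
[326.9  187.79] [265.6  192.17] [ 0.5653 -0.1037  0.0786] 0.006
```

View pics/side17.png

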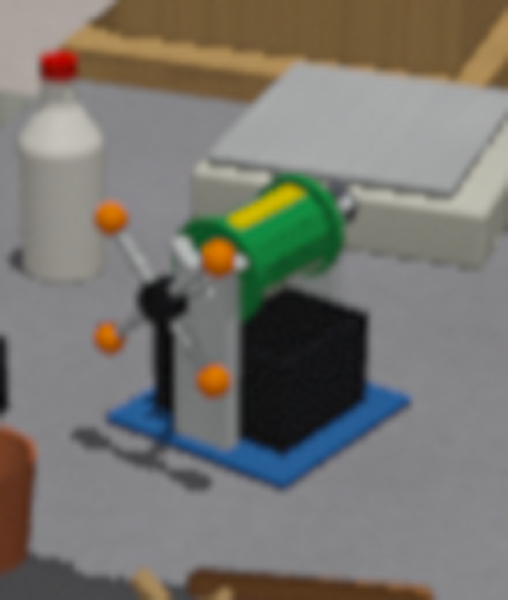

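View pics/top17.png

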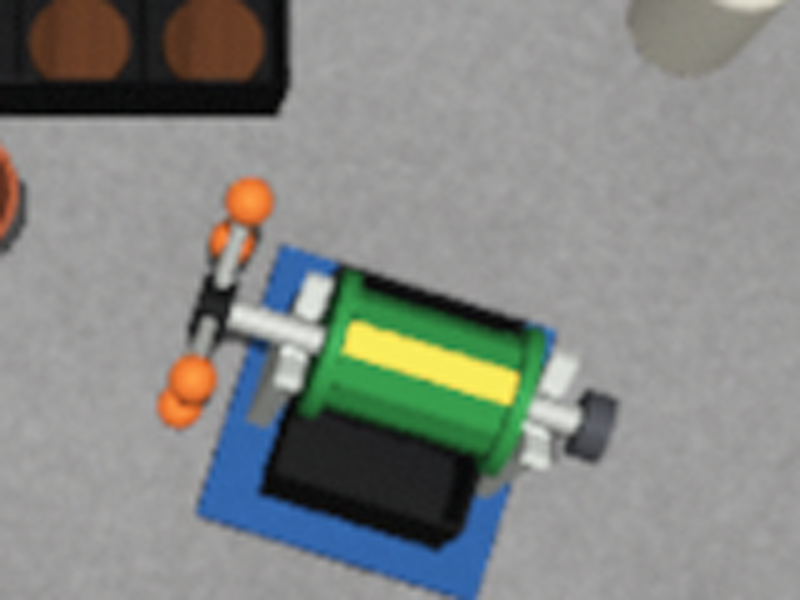

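The drum sits in the slots with the stripe up, and the star is within about 3° of a half turn. No bulb shows outside the pot. I'll look for bulbs in the dark pot interior with stretched contrast.

```bash
python3 - <<'E'
from h import *
ims=[]
for n,roi in (("top17",(338,402,155,225)),("side17",(250,310,140,215))):
    c=load(n); x0,x1,y0,y1=roi; im=c["image"][y0:y1,x0:x1,::-1].astype(float)
    im=np.clip(255*(np.clip(im,0,70)/70)**.5,0,255).astype(np.uint8)
    im=cv2.resize(im,(390,430),interpolation=cv2.INTER_CUBIC); ims.append(im)
cv2.imwrite("pics/dark17.png",np.hstack(ims))
# depth of the visible pot part, world heights
T=load("top17"); z=T["z_map"]; 
for v in range(188,222,3):
    row=[]
    for u in range(340,388,4):
        d=z[v,u]; X=T["R"].T@(d*np.linalg.solve(T["K"],[u,v,1.])-T["t"]); row.append(int(round(X[2]*1000)))
    print(v,row)
E
```

```text
188 [5, 96, 141, 149, 139, 144, 145, 149, 150, 146, 152, 150]
191 [46, 68, 70, 137, 128, 131, 139, 142, 144, 145, 150, 149]
194 [18, 6, 79, 10, 12, 10, 126, 131, 138, 143, 145, 146]
197 [7, 10, 8, 10, 9, 7, 7, 8, 122, 131, 138, 141]
200 [7, 32, 14, 10, 5, 14, 8, 12, 12, 7, 16, 127]
203 [9, 67, 12, 11, 13, 13, 14, 9, 12, 8, 10, 66]
206 [8, 57, 76, 76, 12, 15, 10, 9, 13, 11, 17, 75]
209 [10, 21, 36, 51, 69, 77, 10, 10, 9, 16, 34, 72]
212 [4, 5, 4, 12, 30, 48, 62, 81, 11, 12, 47, 8]
215 [7, 9, 8, 5, 13, 8, 22, 40, 61, 71, 74, 9]
218 [3, 12, 11, 13, 5, 11, 7, 4, 20, 35, 12, 11]
221 [0, 1, -3, -4, 9, 10, 9, 12, 5, 10, 10, 6]
```

View pics/dark17.png

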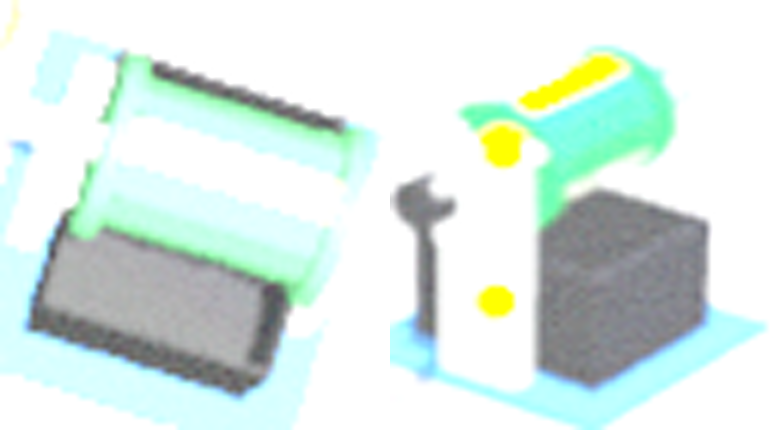

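```bash
python3 - <<'E'
from h import *
T=load("top17"); a=np.radians(-17.5); R=np.array([[np.cos(a),np.sin(a)],[-np.sin(a),np.cos(a)]])
for p in ((352,194),(364,197.5),(376,201)):
    X=plane(T,p,.02); print("visible to x',y'",(R@(X[:2]-[.567,-.2073])).round(3))
T0=load("top0"); S0=load("side0"); S=load("side17")
cv2.imwrite("pics/top17full.png",T["image"][:,:,::-1]); cv2.imwrite("pics/side17full.png",S["image"][:,:,::-1])
E
```

```text
visible to x',y' [-0.014  0.033]
visible to x',y' [-0.013  0.001]
visible to x',y' [-0.012 -0.031]
```

View pics/top17full.png

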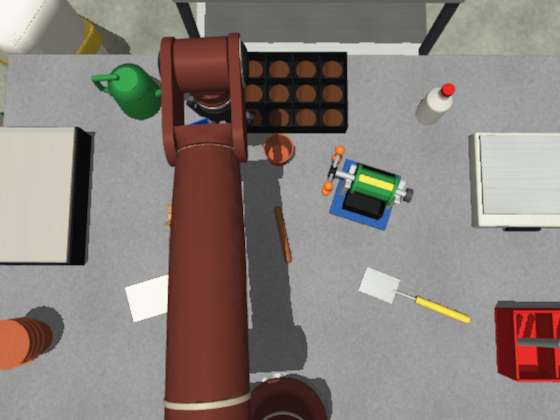

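View pics/side17full.png

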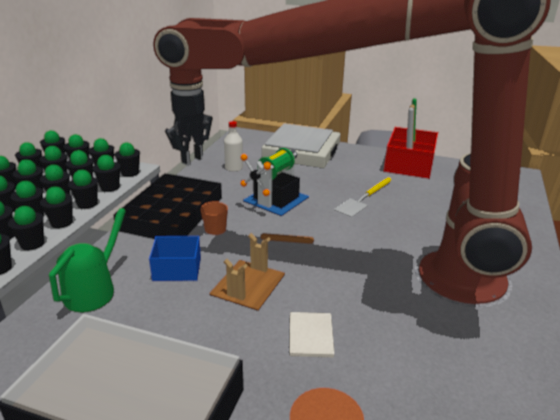

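No stray bulbs show in either full view, and the stand, trowel, dibber, packets and terracotta pot look unmoved. I can see the pot's floor only up to x'≈-13 mm. The bulbs left on the +x side, so they would lie in the half hidden by the drum. I'll let things settle and compare bystander positions before handing in.

Request:
jog_arm:
  increments:
    - [0, 0, 0, 0]
    - [0, 0, 0, 0]
    - [0, 0, 0, 0]
    - [0, 0, 0, 0]
    - [0, 0, 0, 0]
    - [0, 0, 0, 0]

```text
clock: 21.08
tool_pos: [0.6677, 0.1164, 0.2554]
tool_rot: [-180.0, -0.0, -17.6]
wrist_force: [-0.5, 1.0, 0.7]
width: 0.0342
```

```bash
python3 look.py top 18 290 450 110 230; python3 look.py side 18 220 330 110 240; python3 star.py 18 315,355,130,210 230,280,130,200; python3 - <<'E'
from h import *
for n,roi,nm in (("top",(262,296,132,168),"potred"),("top",(272,294,200,265),"dibber")):
    for t in ("0","18"):
        b=blobs(hsvmask(load(n+t),(0,90,60),(16,255,255),roi),60); print(nm,t,b)
for t in ("0","18"):
    print("trowel",t,blobs(hsvmask(load("top"+t),(18,120,90),(35,255,255),(400,480,285,330)),30), "side packets",t,blobs(hsvmask(load("side"+t),(10,5,190),(35,60,255),(285,340,305,360)),100))
from plant import status
s=status.get_state(); print(s["clock"],abs(s["dq"]).max(),s["wrist_force"].round(1))
E
```

```text
t [(array([339.47, 149.93]), np.int32(59)), (array([333.33, 157.33]), np.int32(12)), (array([326.91, 187.72]), np.int32(100))]
s [(array([243.5 , 156.79]), np.int32(28)), (array([266.85, 165.47]), np.int32(34)), (array([242.84, 183.16]), np.int32(19)), (array([265.6 , 192.17]), np.int32(30))]
[339.47 149.93] [243.5  156.79] [ 0.6376 -0.1239  0.17  ] 0.0002
[333.33 157.33] [242.84 183.16] [ 0.6408 -0.1186  0.087 ] 0.0026
[326.91 187.72] [266.85 165.47] [ 0.553  -0.0946  0.1689] 0.004
[326.91 187.72] [265.6  192.17] [ 0.5654 -0.1037  0.0786] 0.0062
potred 0 [(array([277.99, 148.64]), np.int32(774))]
potred 18 [(array([277.98, 148.73]), np.int32(775))]
dibber 0 [(array([282.52, 234.13]), np.int32(410))]
dibber 18 [(array([282.53, 234.23]), np.int32(410))]
trowel 0 [(array([442.44, 309.58]), np.int32(437))] side packets 0 [(array([310.82, 333.18]), np.int32(1663))]
trowel 18 [(array([442.48, 309.42]), np.int32(429))] side packets 18 [(array([310.82, 333.19]), np.int32(1660))]
21.1833 0.14978548115457177 [ 0.2  0.3 -0.1]
```

```bash
python3 -c "
from plant import robot
print(robot.sign_off())"
```

```text
the job is handed in; nothing more can be done
None
```

I moved the drum from the stand to the cradle, turned it port down in two quarter turns of the star, and handed the job in at about 21 s. I never saw the bulbs in the pot.

**What I did:** I gripped the barrel, lifted it level, seated its axle in the cradle's slots port up, and let go. I then pinched ball3 and after it ball2, carried each over the top (about 90° each), released, and moved the arm clear.

**Last checks:**
- **Drum:** the star matches a half turn to about 3°, with the yellow stripe up. Its balls put the drum within about 2 mm of its seat, and it read the same in two looks 0.6 s apart.
- **Bystanders:** the terracotta pot, trowel, dibber and packets are within 0.2 px of where they started. The wrist force was about 0 N.
- **Turn angle:** the first quarter turn measured about 86°, not 90°. I allowed for that in the second.
- **Bulbs, not confirmed:** the drum hides the half of the pot where they should lie. I infer they are there because the port is straight down and no bulb showed outside the drum or pot in either view. The near half of the pot, which I could see, was empty.

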